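# Let the slide lift down on its ratchet

### The job

Let the slide tray down to the marker clip: swing the keeper bar off the pawl's thumb screw, press the screw down gently so that the pawl clears the ratchet wheel, and keep it down until the sinking tray's pointer comes level with the clip. Then let go so that the pawl drops into the next tooth and holds the tray level with the clip or less than a tooth below it, and swing the keeper fully back over the screw. Do not touch the tray or the wheel, do not bear hard on the pawl, and leave the things around the lift where they are.

Things in the scene. Friction and masses are not known exactly. Their poses are not given: they have to be found in the camera images.
- lift: The bench lift's fixed frame: grey base 140 x 420 x 18 mm, white gear housing, aluminium mast. Origin on the table, x square to the wheel's face (the wheel is on the +x face), y along the base towards mast and tray, z up. The toothed wheel (12 teeth, tips at radius 56 mm) has its axis along x at (28, 0, 125) mm; the tray is beyond y = +90 mm. It stands fast.
- wheel (a joint): Angle of the steel ratchet wheel, rad; it grows as the wheel turns back and the tray sinks (25 mm of tray per rad, 13 mm per tooth of 0.524 rad). A damper in the housing makes the loaded wheel turn back slowly by itself (5 to 10 mm/s of tray) whenever the pawl is clear. It cannot be wound up again.
- pawl (a joint): Angle of the pawl, rad: 0 = nose home between the teeth, sprung towards 0; clear of the teeth above 0.12; stop at 0.18. Pivot at (28, -60, 183) mm in the lift's frame, axis along x; nose towards +y, tail towards -y: pressing the tail down lifts the nose, and shifts the raised screw head 3 to 6 mm towards the lift's -y.
- pawl_tail (a point): Top of the pawl's tail, 50 mm from the pivot, under the middle of the thumb screw's head: a smooth polished disc 22 mm across, 6 mm thick, set at an unknown height, its top 15 to 37 mm above this point, and fast there. Pressing it takes about 4 to 8 N; the tail goes down about 6 mm until the nose is clear, 9 mm to the hard stop. Over 16 N on pawl or screw would bend it.
- keeper (a joint): Angle of the keeper, rad: 0 = flat bar over the thumb screw (along +x of the lift), 1.57 = swung aside to the lift's -y; range 0 to 1.75. Seen from above it opens clockwise. It turns about an upright axis with light friction and stays where it is left. It must be beyond 1.1 for the screw to be free.
- keeper_peg (a point): Middle of the upright grip peg at the free end of the keeper: 12 mm across, standing 36 mm above the bar, 70 mm from the keeper's axis. This point is 22 mm above the top of the bar; the peg's top is 14 mm above this point. The underside of the bar is 236 mm above the table.
- keeper_hinge (a point): On the keeper's upright axis, at the same height as the peg's middle.
- tray (a joint): How far the slide tray has sunk, m, from 0 at the start; it hangs on the wheel and follows it.
- pointer (a point): Tip of the small dark pointer blade on the side of the tray, 16 mm wide and 3 mm thick, middle of its thickness.
- marker_edge (a point): Edge of the blade of the black marker clip on the upright rod beside the tray, facing the pointer, 16 mm wide and 3 mm thick, middle of its thickness; 16 to 50 mm below the pointer at the start.
- objective: Loose brass microscope objective 30 mm across, 45 mm tall, standing near the lift; origin under it.
- oil_bottle: Loose amber dropper bottle 28 mm across, 62 mm tall, near the lift; origin under it.
- jar: Loose glass jar 52 mm across, 60 mm tall, near the lift; origin under it.
- petri: Loose glass dish 88 mm across, 16 mm tall; origin under it.
- slide_box: Loose grey slide box 85 x 100 x 30 mm; origin under it.
- driver: Loose screwdriver 150 mm long, lying on the table; origin under it.
- beaker: Loose glass beaker 64 mm across, 80 mm tall; origin under it.

How it is judged (in metres and radians):
On the way, in this order (a step that is already met when the one before it is completed fails the run):
1. the keeper bar is swung off the thumb screw (value of joint keeper above 1 rad), for 0.2 s.
2. the pawl is held clear while the tray sinks (value of joint pawl above 0.1 rad and value of joint tray above 0.006 m), for 0.2 s.
3. the pawl is home again and holds the tray at the marker clip (value of joint pawl below 0.04 rad and velocity of joint wheel below 0.05 rad/s and z of pointer in the frame of marker_edge between -0.0175 and 0.0045 m), for 0.3 s.
At the end, for the whole second after the job is handed in: The pawl is home between two teeth (below 0.04 rad), the wheel and tray are at rest with the pointer at most 4.5 mm above and at most 17.5 mm below the marker clip's edge, and the keeper is back over the thumb screw (below 0.2 rad) (all of step 3 and value of joint keeper below 0.2 rad); the robot touches nothing.
It fails at once if the pawl or its thumb screw is pressed with more than 16 N (contact force between pawl and the fingers above 16 N or contact force between pawl and the arm above 16 N).
It fails at once if the robot touches the tray or the wheel (contact force between any of tray, wheel and the arm above 1 N or contact force between any of tray, wheel and the fingers above 1 N).
It fails at once if a loose thing around the lift is moved more than 20 mm (distance of any of objective, oil_bottle, jar, petri, slide_box, driver, beaker from where it was at the start of the episode above 0.02 m).
It also fails if it takes over 67 s, if anything falls off the work surface, if the arm or the gripper's body presses on something with over 40 N, if the wrist force passes 120 N, or if a joint passes its speed limit or range.

### The arm

A 6-joint arm with a two-finger parallel gripper is mounted at the origin on the work surface. World frame = base frame: x ahead of the robot, y to its left, z up, the work surface at z = 0. Lengths are in mm, angles in rad, forces in N, time in s.
With the tool pointing down it reaches from about 350 to 950 mm from the base axis. Payload 17.4 kg.
Tool frame: the origin (TCP) lies midway between the tips of the shut fingers; the grasp point (between the pads) lies r.grasp_offset behind it (r.grasp_offset is the distance from the TCP to the grasp point, in mm); z points along the fingers, x is the direction in which the jaws open and shut, and the axes are right-handed (so a half turn about z gives the same grasp; the last joint's range is limited). The gripper opens to 93 mm and grips with 3 to 60 N. Pads are 15 mm wide; open, the fingers measure 128 mm over their backs; the gripper's body (75 mm by 188 mm) begins 65 mm behind the grasp point.
Start: joints at [-1.373, 0.116, 1.442, -0, 1.584, -0.038], TCP at [157.684, -656.329, 187.746] pointing down, gripper open.
Joint ranges: [-2.83, 2.83], [-0.83, 2.19], [0.07, 2.5], [-1.14, 4.28], [0.01, 3], [-2.97, 2.97]. Speed limits (rad/s): [1.89, 1.89, 2.22, 3.14, 3.14, 3.14].

### API

Orientations are given as [roll, pitch, yaw] about the fixed x, y, z axes, in that order (R = Rz(yaw) Ry(pitch) Rx(roll)).
In Python, from cell import r, eyes, ticket gives the robot as it stands.
- The arm moves only by the tool carry_out, never from a script. Its argument "rows" is a list of rows, each a list of 3 entries, a list of its own where there are three numbers: the shift along the tool's x, y, z as a fraction of full scale, then the turn, a rotation vector about the tool's x, y, z as a fraction of full scale, then the opening, from 0 (shut) to 1 (fully open). A call has 1 to 5 rows; each row shifts and turns the commanded pose from where the row before left it, along the tool's axes as they then stand; what a row does not reach is not made up. Full scale, the value 1, is 20 mm for a shift and pi rad for a turn. A row lasts 1/12 s, in which the tool goes at most 41.7 mm and 7.16 degrees, less where a joint would pass 70% of its speed; a pose out of reach is approached as far as the arm can. A call with a number of a shift or a turn outside -1 to 1 is refused whole. A call with a gripper value outside its range is refused whole. The fingers move at their own pace and stop on an object; "force" is the grip in N (left out, the last holds). Time passes only in rows, so rows that do not move let the fingers close. It gives the time, the measured TCP pose, the force and the opening at its end, in the units of the state.
- r.get_obs(): the state, without advancing time (a new reading comes with each control period).
- eyes.capture(name): name is "scene" or "top" or "wrist"; returns a dict with "image" (384x512x3 uint8, red, green, blue), "range_z" (384x512 float32, mm along the optical axis (not along the pixel's ray), 0 where there is no reading), "fx", "fy", "cx", "cy" (pixels), "k1" (the pictures are not rectified: a ray, as slopes to the right and down, at radius r is drawn at 1 + k1 r^2 times it, then the intrinsics apply), "R" (3x3) and "t" (3): a world point X has camera coordinates R X + t. Camera axes: x right, y down, z forward; pixel columns grow to the right and rows downward; lengths in mm; the calibration is good to about 2 mm. A picture is of the moment at which its call begins.
- ticket.hand_in(): hands the job in, once; it reports no verdict.
The state is a dict: "time": time; "joints": joint angles; "joint_velocities": joint speeds; "joint_torque": joint torques, N m; "position": TCP position; "orientation": TCP orientation; "contact_force": force on the tool from outside, world axes, zero at the start; "wrist_torque": the same for the moment, N m; "width": opening from 0.0 (shut) to 1.0 (fully open).
Only numpy, scipy, OpenCV 4.12 (cv2) and the standard library are available. Lean on these libraries where they do the work, as an engineer would, in place of code of your own. Each camera call takes 0.05 s, during which the arm holds its last target.

## Working session

There is one attempt and no reset: what is moved stays moved. The work goes in short steps, Python scripts to look and compute and a tool call to move; the robot and the scene stay as the last step left them, time stands still between calls to the robot, and variables do not carry over. Pictures are saved under pics/ and viewed, and the job is handed in when it is done.

Besides the shell and the picture viewer there is one more tool, called after ">>>" by a JSON object that holds its "fn" and its "kwargs". carry_out: Moves the arm, as the interface text tells. Its arguments: {"type":"object","properties":{"rows":{"type":"array"},"force":{"type":"number"}},"required":["rows"]}

```bash
ls; mkdir -p pics
cat > h.py <<'E'
import numpy as np, cv2
from cell import r, eyes, ticket
def cap(n):
    d=eyes.capture(n); np.savez('last_%s.npz'%n,**{k:np.array(v) for k,v in d.items()}); return d
def save(d,f,box=None,s=1):
    im=np.array(d['image'])[:,:,::-1]
    if box: u0,v0,u1,v1=box; im=im[v0:v1,u0:u1]
    im=cv2.resize(im,None,fx=s,fy=s,interpolation=cv2.INTER_CUBIC); cv2.imwrite(f,im)
def load(n): return dict(np.load('last_%s.npz'%n))
def ray(d,u,v):
    K=np.array([[d['fx'],0,d['cx']],[0,d['fy'],d['cy']],[0,0,1.]],float)
    p=cv2.undistortPoints(np.array([[[u,v]]],float),K,np.array([float(d['k1']),0,0,0]))
    # k1 forward model same as opencv
    return np.array([p[0,0,0],p[0,0,1],1.])
def pt(d,u,v,w=0):
    z=d['range_z'][int(v)-w:int(v)+w+1,int(u)-w:int(u)+w+1]; z=z[z>0]
    z=np.median(z) if len(z) else np.nan
    return d['R'].T@(ray(d,u,v)*z-d['t'])
def atz(d,u,v,Z):
    R=d['R'];c=-R.T@d['t'];q=R.T@ray(d,u,v);return c+q*(Z-c[2])/q[2]
def proj(d,X):
    c=d['R']@np.array(X,float)+d['t'];x,y=c[0]/c[2],c[1]/c[2];f=1+d['k1']*(x*x+y*y)
    return d['fx']*x*f+d['cx'],d['fy']*y*f+d['cy'],c[2]
def cloud(d):
    K=np.array([[d['fx'],0,d['cx']],[0,d['fy'],d['cy']],[0,0,1.]],float)
    h,w=d['range_z'].shape
    vv,uu=np.mgrid[:h,:w]
    p=cv2.undistortPoints(np.stack([uu,vv],-1).reshape(-1,1,2).astype(float),K,np.array([float(d['k1']),0,0,0]))[:,0]
    z=d['range_z'].reshape(-1,1)
    P=np.hstack([p*z,z]); W=(P-d['t'])@d['R']
    W[z[:,0]<=0]=np.nan
    return W.reshape(h,w,3)
E
python3 - <<'E'
from h import *
print(r.get_obs(), r.grasp_offset)
for n in ['scene','top','wrist']:
    d=cap(n); save(d,f'pics/{n}0.png',s=1.5); print(n,d['fx'],d['k1'],-d['R'].T@d['t'],d['R'][2])
E
```

```text
pics
{'time': 0.0, 'joints': array([-1.37279731e+00,  1.16492384e-01,  1.44227085e+00,  1.01043371e-05,
        1.58402072e+00, -3.77990127e-02]), 'joint_velocities': array([ 0.0004626 , -0.00106441,  0.00047361,  0.00081394, -0.00025042,
        0.00046243]), 'joint_torque': array([ 4.84068769e-04, -7.21261597e+01, -6.22604299e+01,  7.79677927e-02,
        2.37897516e-02, -5.77741844e-05]), 'position': array([ 157.63889741, -656.0776044 ,  186.99743078]), 'orientation': array([-3.14153754e+00,  1.19006677e-03, -1.33499814e+00]), 'contact_force': array([0.37177546, 0.11631709, 0.33775539]), 'wrist_torque': array([-0.02202357, -0.01147248, -0.01428015]), 'width': 0.9982121716825215} 18.8
scene 393.4305882865309 0.006401315536792517 [1258.51891086 -377.16324547  929.65699985] [-0.65963198  0.34342691 -0.66853841]
top 379.69184314751567 0.02747223793769011 [ 424.78635415   28.37187844 1163.59625106] [ 0.10376252 -0.03379168 -0.9940279 ]
wrist 305.70706865325013 -0.06317040175748095 [ 227.33575267 -640.30419372  384.20399814] [-0.25054959 -0.05885817 -0.9663129 ]
```

View pics/scene0.png

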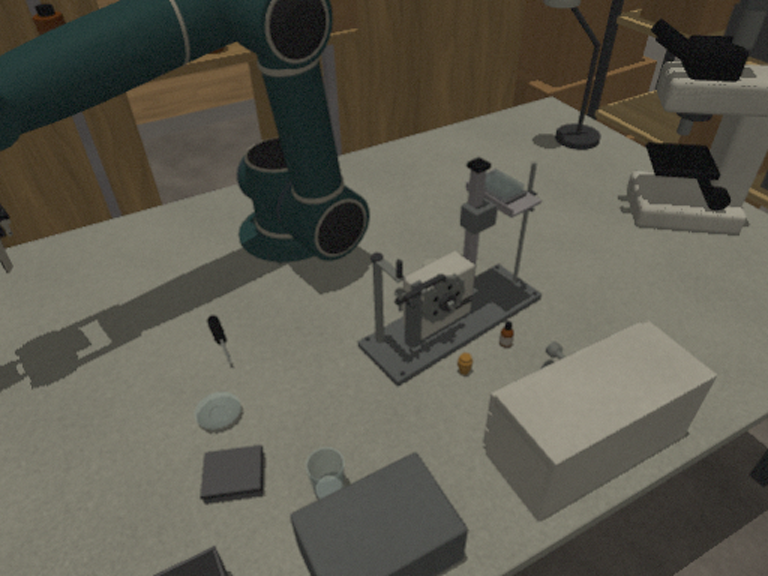

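View pics/top0.png

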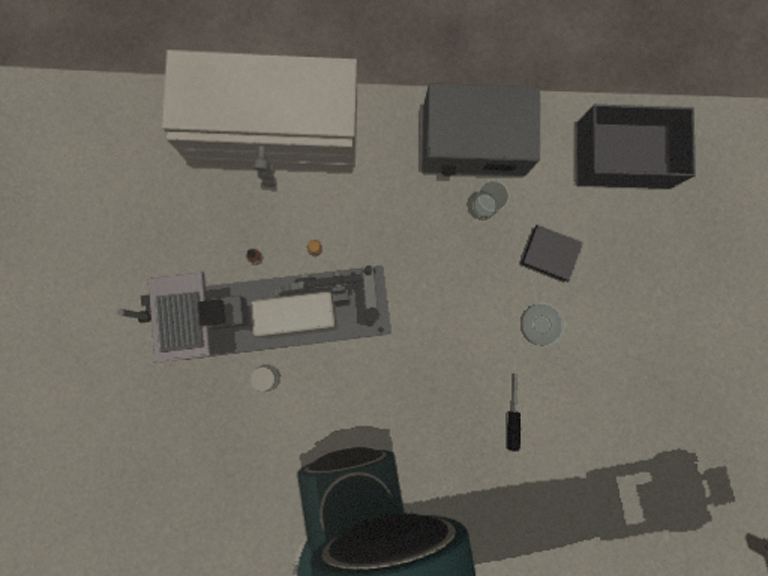

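View pics/wrist0.png

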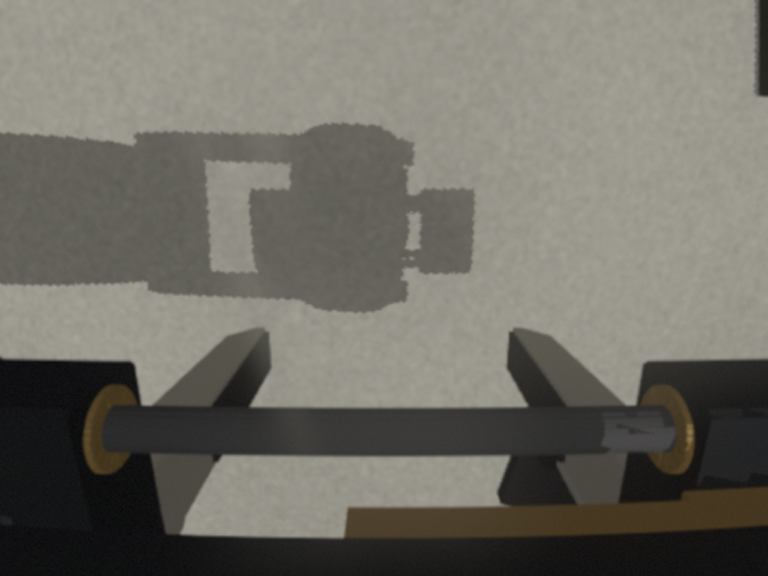

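Run:
```python
from h import *
d=load('scene'); save(d,'pics/s1.png',(225,95,375,265),4.0/1.15)
d=load('top'); save(d,'pics/t1.png',(70,165,270,250),4)
W=cloud(d)
# base corners top z 18 (px in 512 scale)
for u,v in [(100,240),(138,240),(260,220),(252,178),(246,210),(246,180)]:
    print(u,v,pt(d,u,v,0))
```

```text
100 240 [4.01731198e+02 4.43674733e+02 2.26720024e-01]
138 240 [404.3097074  331.20753037   3.1133592 ]
260 220 [473.15375132 -32.66415904  17.47924088]
252 178 [600.47901569  -5.23323688  17.45613909]
246 210 [486.71455466  14.0010002  246.80670248]
246 180 [555.7367375   16.38016802 275.35645354]
```

View pics/s1.png

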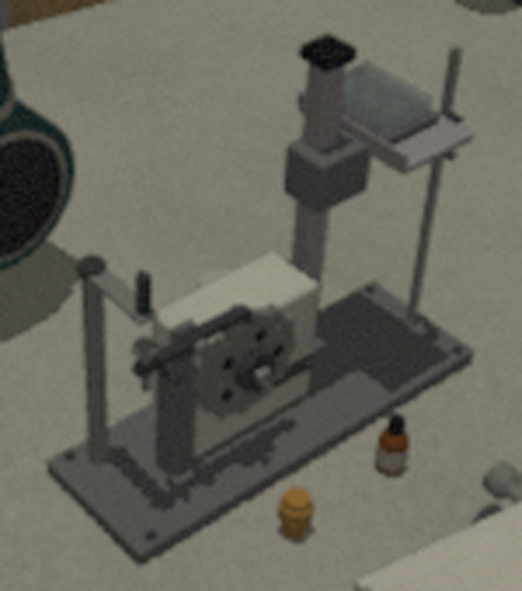

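View pics/t1.png

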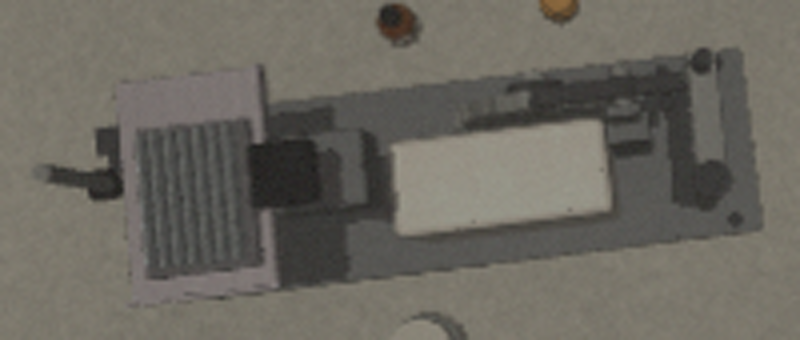

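Run:
```python
from h import *
from scipy.optimize import least_squares
d=load('top'); W=cloud(d)
# base: top-face points z 14..22 region
m=(abs(W[...,2]-18)<4)&(W[...,0]>400)&(W[...,0]<640)&(W[...,1]>-60)&(W[...,1]<420)
n,l,st,c=cv2.connectedComponentsWithStats(m.astype(np.uint8))
i=1+np.argmax(st[1:,4]);P=W[m][:,:2].astype(np.float32)
print(st[i]); r_=cv2.minAreaRect(P);print(r_,cv2.boxPoints(r_))
# image line-based corners, from t1 crop px: /4 + (70,165)
for n,(u,v) in dict(br=(762,228),tr=(740,48),bl=(278,288)).items(): print(n,atz(d,u/4+70,v/4+165,18))
for n,z in [('peg',273),('hinge',246)]:
    mm=(W[...,2]>z-8)&(W[...,2]<z+8)&(W[...,1]<60)&(W[...,1]>-20)&(W[...,0]<600)&(W[...,0]>430)
    print(n,mm.sum(),W[mm].mean(0),W[mm].min(0),W[mm].max(0))
mm=(W[...,2]>225)&(W[...,1]<60)&(W[...,1]>-20)&(W[...,0]<600)&(W[...,0]>430)
v,u=np.nonzero(mm)
print(u.min(),u.max(),v.min(),v.max())
Z=W[165:225,215:260]
np.set_printoptions(linewidth=250)
print(np.nan_to_num(Z[::1,:,2]).astype(int)[10:55])
```

```text
[ 140  177  121   60 1697]
((531.0751953125, 182.8115997314453), (191.7595672607422, 410.29644775390625), 8.432180404663086) [[406.14923   371.6825   ]
 [466.3145    -34.17867  ]
 [656.00116    -6.0592957]
 [595.8359    399.80188  ]]
br [467.15009039 -34.28651979  18.        ]
tr [603.75982559 -14.29412255  18.        ]
bl [413.48414896 323.45913863  18.        ]
peg 23 [557.39610623  18.59724012 276.27322679] [552.31463234  13.92077268 265.38586089] [562.9214079   23.60982786 280.52348491]
hinge 248 [516.58577708  12.99813068 242.58809973] [477.19436613  -0.68371956 238.22622006] [565.73585001  25.78350921 250.92307603]
242 252 177 214
[[ -2   0   0 ...   0  -1  -1]
 [ -1  -3   0 ...   0   2   1]
 [  3   0   0 ...  -2   0  -3]
 ...
 [155 153 155 ...  15  18  19]
 [155 152 153 ...  19  17  17]
 [136 128 124 ...  19  21  16]]
```

Run:
```python
from h import *
ims=[];top=[]
for k in range(6):
    d=cap('scene'); ims.append(d['image'].astype(float)); d2=cap('top'); top.append(d2['image'].astype(float))
a=np.mean(ims,0); d['image']=np.clip(a*1.6,0,255).astype(np.uint8); save(d,'pics/s2.png',(300,95,380,165),9)
save(d,'pics/s3.png',(240,160,320,230),9)
d2['image']=np.clip(np.mean(top,0)*1.6,0,255).astype(np.uint8); save(d2,'pics/t2.png',(75,175,150,245),9)
```

```text
(no output)
```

View pics/s2.png

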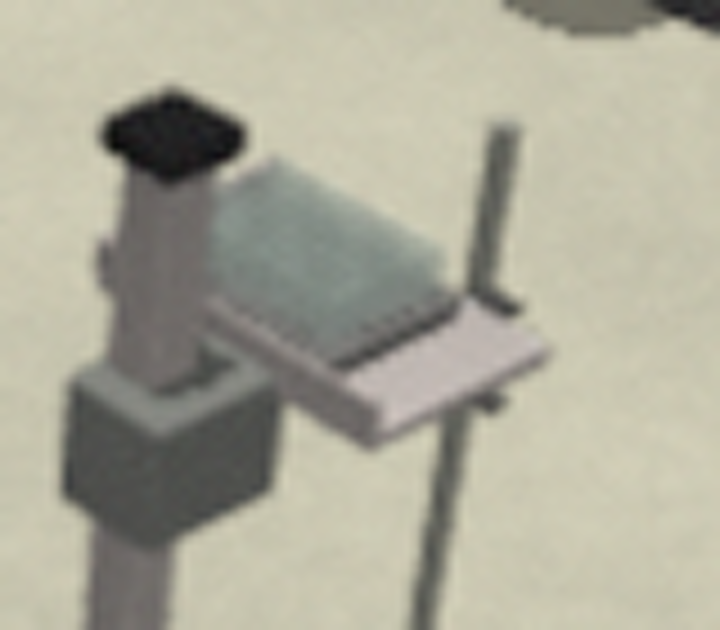

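View pics/s3.png

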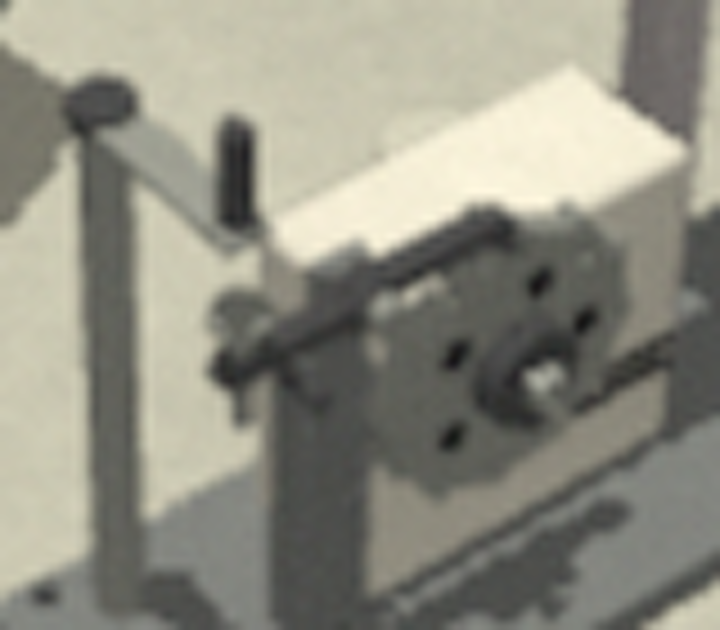

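View pics/t2.png

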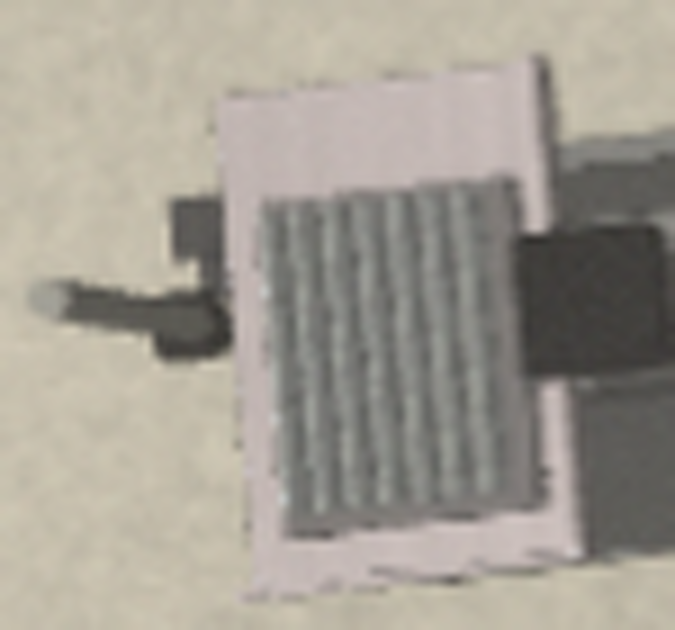

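```bash
cat >> h.py <<'E'
yaw=np.deg2rad(8.43); ex=np.array([np.cos(yaw),np.sin(yaw),0]); ey=np.array([-np.sin(yaw),np.cos(yaw),0])
O=np.array([535.5,-24.3,0])+149*ey
def L(x,y,z): return O+ex*x+ey*y+np.array([0,0,z])
def inv(P): q=np.array(P)-O; return np.array([q@ex,q@ey,q[2]])
E
python3 - <<'E'
from h import *
np.set_printoptions(precision=1,suppress=True)
d=load('scene'); print(O)
def c(X,b=(240,160)): u,v,_=proj(d,X); return round((u-b[0])*9+4,0),round((v-b[1])*9+4,0)
print('wheel hub',c(L(28,0,125)),c(L(45,0,125)))
print('pivot',c(L(28,-60,183)))
print('peg top',c(L(28,-110,275)),'bar top end',c(L(28,-110,239)),'hinge',c(L(-42,-110,250)))
for z in (195,200,205,210,215,220,225,230): print(z,c(L(28,-110,z)))
print('base corners',[c(L(x,-149,18)) for x in(-70,70)])
W=cloud(d)
for u,v in [(240+240//9,160+320//9),(240+240//9,160+295//9),(240+235//9,160+150//9),(356,129),(354,140),(355,140),(357,129)]:
    print(u,v,inv(pt(d,u,v,0)), inv(pt(d,u,v,1)))
t=load('top')
for u,v in [(75+195//9,175+225//9),(75+195//9,175+330//9),(75+210//9,175+260//9),(75+45//9,175+300//9),(75+235//9,175+300//9)]:
    print('top',u,v,inv(pt(t,u,v)))
E
```

```text
[513.7 123.1   0. ]
wheel hub (np.float64(497.0), np.float64(352.0)) (np.float64(531.0), np.float64(379.0))
pivot (np.float64(362.0), np.float64(297.0))
peg top (np.float64(237.0), np.float64(133.0)) bar top end (np.float64(237.0), np.float64(226.0)) hinge (np.float64(98.0), np.float64(83.0))
195 (np.float64(238.0), np.float64(335.0))
200 (np.float64(237.0), np.float64(323.0))
205 (np.float64(237.0), np.float64(310.0))
210 (np.float64(237.0), np.float64(298.0))
215 (np.float64(237.0), np.float64(286.0))
220 (np.float64(237.0), np.float64(274.0))
225 (np.float64(237.0), np.float64(261.0))
230 (np.float64(237.0), np.float64(249.0))
base corners [(np.float64(-19.0), np.float64(604.0)), (np.float64(224.0), np.float64(849.0))]
266 195 [  31.4 -112.5  205.3] [  32.2 -113.   206.1]
266 192 [  20.4 -103.8  203.8] [  21.6 -104.8  205.2]
266 176 [  33.5 -113.8  274.7] [  33.  -113.4  274.1]
356 129 [ 26.5 236.3 275.2] [ 26.5 236.3 275.2]
354 140 [ 19.6 244.9 228.2] [ 19.2 245.6 227.7]
355 140 [ 22.3 246.4 229. ] [ 21.  248.1 227.6]
357 129 [ 27.9 239.2 274.8] [ 27.5 239.7 274.4]
top 96 200 [ 19.9 237.6 274.2]
top 96 211 [ -2.6 249.  248.1]
top 98 203 [ 12.6 234.  273.4]
top 80 208 [ -0.6 253.7 326.9]
top 101 208 [ -0.4 226.4 278.6]
```

Run:
```python
from h import *
d=load('scene'); b=(300,95)
def c(X): u,v,_=proj(d,X); return int((u-b[0])*9+4),int((v-b[1])*9+4)
for z in (275,232,228,224): print(z,[(x,y,c(L(x,y,z))) for x in(12,28) for y in (236,240,246)])
print('rod',c(L(0,250,330)),c(L(0,250,0)))
W=cloud(d)
for v in range(124,145):
  print(v,[ '%d/%d/%d'%tuple(inv(W[v,u])) if W[v,u,2]>100 else '--' for u in range(350,361)], d['image'][v,350:361].sum(-1)//3)
```

```text
275 [(12, 236, (475, 292)), (12, 240, (483, 288)), (12, 246, (495, 282)), (28, 236, (510, 312)), (28, 240, (519, 308)), (28, 246, (531, 302))]
232 [(12, 236, (457, 399)), (12, 240, (465, 395)), (12, 246, (477, 389)), (28, 236, (491, 419)), (28, 240, (499, 415)), (28, 246, (511, 409))]
228 [(12, 236, (455, 408)), (12, 240, (463, 404)), (12, 246, (475, 398)), (28, 236, (490, 429)), (28, 240, (498, 425)), (28, 246, (510, 419))]
224 [(12, 236, (453, 418)), (12, 240, (461, 414)), (12, 246, (473, 408)), (28, 236, (488, 439)), (28, 240, (496, 434)), (28, 246, (508, 428))]
rod (501, 120) (376, 866)
124 ['--', '--', '-2/250/273', '2/248/276', '5/250/276', '4/256/273', '--', '--', '--', '--', '--'] [120 105  69  62  65  94 118 119 121 120 120]
125 ['--', '--', '0/248/271', '0/251/270', '5/251/272', '--', '--', '--', '--', '--', '--'] [120 103  61  59  73 105 120 122 122 122 119]
126 ['--', '--', '2/245/270', '4/248/270', '11/243/275', '--', '--', '--', '--', '--', '--'] [109  94  55  60  72 104 119 123 123 118 118]
127 ['20/214/287', '15/225/281', '14/230/278', '13/236/275', '14/240/274', '18/
[... 2299 characters left out ...]
0 123 123 120]
140 ['52/183/271', '2/252/215', '6/251/218', '--', '19/244/228', '22/246/228', '--', '--', '--', '--', '--'] [ 65  65  74  73  55  81 108 124 121 120 122]
141 ['0/251/211', '4/250/214', '4/255/212', '--', '--', '--', '--', '--', '--', '--', '--'] [ 61  65  93 109 104 111 117 119 122 124 122]
142 ['1/249/208', '5/250/210', '--', '--', '--', '--', '--', '--', '--', '--', '--'] [ 58  68 102 122 122 119 120 119 124 122 125]
143 ['3/249/206', '3/253/204', '--', '--', '--', '--', '--', '--', '--', '--', '--'] [ 56  78 109 121 122 123 120 118 120 121 122]
144 ['1/251/200', '2/255/199', '--', '--', '--', '--', '--', '--', '--', '--', '--'] [ 61  81 110 125 122 121 121 122 121 121 121]
```

```bash
cat > pl.py <<'E'
import sys
from h import *
from scipy.spatial.transform import Rotation as Ro
def plan(target,yw,n,show=5,op=0.2):
    o=r.get_obs(); p=np.array(o['position'],float); R=Ro.from_euler('xyz',o['orientation'])
    T=Ro.from_euler('xyz',[np.pi,0,yw]); yawc=o['orientation'][2]
    rows=[]
    p0=p.copy(); target=np.array(target,float)
    dr=(R.inv()*T).as_rotvec()
    # choose sense: positive world yaw if target>current (no wrap)
    tot=-(yw-yawc); 
    if abs(dr[2]-tot)>0.5: dr=np.array([0,0,tot])
    for k in range(n):
        pt_=p0+(target-p0)*(k+1)/n
        s=R.inv().apply(pt_-p)/20; s=np.round(s,2); t=np.round(dr/n/np.pi,3)
        rows.append([s.tolist(),t.tolist(),op])
        p=p+R.apply(s*20); R=R*Ro.from_rotvec(t*np.pi)
    print('n',n,'max',max(max(map(abs,q[0])) for q in rows))
    for q in rows[:show]: print(q)
    return rows
def st():
    o=r.get_obs(); print('t',round(o['time'],2),'pos',np.round(o['position'],1),'ori',np.round(o['orientation'],3),'F',np.round(o['contact_force'],1),'w',round(o['width'],3),'j',np.round(o['joints'],2)); print('lift',np.round(inv(o['position']),1))
E
python3 - <<'E'
from pl import *
st(); print(L(28,-110,330))
plan(L(28,-110,340),1.717,42,42)
E
```

```text
t 0.75 pos [ 157.7 -656.3  187.8] ori [-3.142 -0.    -1.335] F [ 0.3  1.  -0.4] w 1.001 j [-1.37  0.12  1.44  0.    1.58 -0.04]
lift [-466.4 -718.8  187.8]
[557.48004122  18.38346036 330.        ]
n 42 max 0.94
[[-0.67, -0.65, -0.18], [0.0, -0.0, -0.023], 0.2]
[[-0.62, -0.7, -0.18], [0.0, -0.0, -0.023], 0.2]
[[-0.57, -0.74, -0.18], [0.0, -0.0, -0.023], 0.2]
[[-0.51, -0.78, -0.18], [0.0, -0.0, -0.023], 0.2]
[[-0.46, -0.81, -0.19], [0.0, -0.0, -0.023], 0.2]
[[-0.4, -0.85, -0.18], [0.0, -0.0, -0.023], 0.2]
[[-0.33, -0.87, -0.18], [0.0, -0.0, -0.023], 0.2]
[[-0.27, -0.89, -0.18], [0.0, -0.0, -0.023], 0.2]
[[-0.21, -0.91, -0.18], [0.0, -0.0, -0.023], 0.2]
[[-0.14, -0.93, -0.18], [0.0, -0.0, -0.023], 0.2]
[[-0.07, -0.93, -0.18], [0.0, -0.0, -0.023], 0.2]
[[-0.01, -0.93, -0.18], [0.0, -0.0, -0.023], 0.2]
[[0.07, -0.93, -0.19], [0.0, -0.0, -0.023], 0.2]
[[0.13, -0.93, -0.18], [0.0, -0.0, -0.023], 0.2]
[[0.19, -0.91, -0.18], [0.0, -0.0, -0.023], 0.2]
[[0.26, -0.9, -0.18], [0.0, -0.0, -0.023], 0.2]
[[0.33, -0.87, -0.18], [0.0, -0.0, -0.023], 0.2]
[[0.39, -0.85, -0.18], [0.0, -0.0, -0.023], 0.2
[... 464 characters left out ...]
[0.0, -0.0, -0.023], 0.2]
[[0.88, -0.31, -0.19], [0.0, -0.0, -0.023], 0.2]
[[0.9, -0.26, -0.18], [0.0, -0.0, -0.023], 0.2]
[[0.91, -0.19, -0.18], [0.0, -0.0, -0.023], 0.2]
[[0.93, -0.12, -0.18], [0.0, -0.0, -0.023], 0.2]
[[0.93, -0.05, -0.18], [0.0, -0.0, -0.023], 0.2]
[[0.93, 0.01, -0.18], [0.0, -0.0, -0.023], 0.2]
[[0.94, 0.08, -0.18], [0.0, -0.0, -0.023], 0.2]
[[0.92, 0.15, -0.18], [0.0, -0.0, -0.023], 0.2]
[[0.91, 0.21, -0.19], [0.0, -0.0, -0.023], 0.2]
[[0.89, 0.28, -0.18], [0.0, -0.0, -0.023], 0.2]
[[0.87, 0.34, -0.18], [0.0, -0.0, -0.023], 0.2]
[[0.84, 0.4, -0.18], [0.0, -0.0, -0.023], 0.2]
[[0.81, 0.47, -0.18], [0.0, -0.0, -0.023], 0.2]
[[0.77, 0.52, -0.18], [0.0, -0.0, -0.023], 0.2]
```

>>> {"fn": "carry_out", "kwargs": {"rows": [[[-0.67,-0.65,-0.36],[0,0,-0.023],0.4],[[-0.62,-0.7,-0.36],[0,0,-0.023],0.4],[[-0.57,-0.74,-0.36],[0,0,-0.023],0.4],[[-0.51,-0.78,-0.36],[0,0,-0.023],0.4],[[-0.46,-0.81,-0.36],[0,0,-0.023],0.4]]}}

```text
time: 1.17
position: [205.6, -575.2, 224.1]
orientation: [-3.142, -0.0, -0.97]
contact_force: [0.4, -0.2, -0.0]
width: 0.689
```

>>> {"fn": "carry_out", "kwargs": {"rows": [[[-0.4,-0.85,-0.36],[0,0,-0.023],0.4],[[-0.33,-0.87,-0.36],[0,0,-0.023],0.4],[[-0.27,-0.89,-0.36],[0,0,-0.023],0.4],[[-0.21,-0.91,-0.36],[0,0,-0.023],0.4],[[-0.14,-0.93,-0.36],[0,0,-0.023],0.4]]}}

```text
time: 1.58
position: [253.2, -494.8, 260.2]
orientation: [3.141, -0.0, -0.609]
contact_force: [0.3, -0.1, -0.5]
width: 0.404
```

>>> {"fn": "carry_out", "kwargs": {"rows": [[[-0.07,-0.93,-0.36],[0,0,-0.023],0.4],[[-0.01,-0.93,-0.36],[0,0,-0.023],0.4],[[0.07,-0.93,-0.36],[0,0,-0.023],0.4],[[0.13,-0.93,-0.36],[0,0,-0.023],0.4],[[0.19,-0.91,-0.36],[0,0,-0.023],0.4]]}}

```text
time: 2.0
position: [300.8, -414.5, 296.2]
orientation: [3.141, -0.0, -0.248]
contact_force: [-0.0, -0.3, 0.6]
width: 0.402
```

>>> {"fn": "carry_out", "kwargs": {"rows": [[[0.26,-0.9,-0.36],[0,0,-0.023],0.4],[[0.33,-0.87,-0.36],[0,0,-0.023],0.4],[[0.39,-0.85,-0.36],[0,0,-0.023],0.4],[[0.44,-0.82,-0.36],[0,0,-0.023],0.4],[[0.51,-0.78,-0.36],[0,0,-0.023],0.4]]}}

```text
time: 2.42
position: [348.3, -334.3, 332.3]
orientation: [3.141, -0.0, 0.114]
contact_force: [0.4, -0.7, -0.0]
width: 0.397
```

>>> {"fn": "carry_out", "kwargs": {"rows": [[[0.56,-0.75,-0.18],[0,0,-0.023],0.4],[[0.62,-0.7,-0.18],[0,0,-0.023],0.4],[[0.66,-0.66,0],[0,0,-0.023],0.4],[[0.71,-0.61,0],[0,0,-0.023],0.4],[[0.75,-0.55,0],[0,0,-0.023],0.4]]}}

```text
time: 2.83
position: [396.1, -253.9, 339.2]
orientation: [3.141, -0.0, 0.475]
contact_force: [-0.7, 0.1, 0.3]
width: 0.4
```

Run:
```python
from pl import *
st()
plan(L(28,-110,345),1.717,17,17,0.4)
```

```text
t 2.83 pos [ 396.1 -253.9  339.2] ori [ 3.141 -0.     0.475] F [-0.7  0.1  0.3] w 0.4 j [-0.62 -0.33  1.61 -0.    1.86 -1.1 ]
lift [-171.6 -355.7  339.2]
n 17 max 0.93
[[0.79, -0.5, -0.02], [0.0, 0.0, -0.023], 0.4]
[[0.82, -0.43, -0.01], [0.0, 0.0, -0.023], 0.4]
[[0.85, -0.38, -0.02], [0.0, 0.0, -0.023], 0.4]
[[0.88, -0.31, -0.02], [0.0, 0.0, -0.023], 0.4]
[[0.9, -0.25, -0.02], [0.0, 0.0, -0.023], 0.4]
[[0.91, -0.19, -0.01], [0.0, 0.0, -0.023], 0.4]
[[0.92, -0.12, -0.02], [0.0, 0.0, -0.023], 0.4]
[[0.93, -0.05, -0.02], [0.0, 0.0, -0.023], 0.4]
[[0.93, 0.02, -0.01], [0.0, 0.0, -0.023], 0.4]
[[0.93, 0.08, -0.02], [0.0, 0.0, -0.023], 0.4]
[[0.92, 0.15, -0.02], [0.0, 0.0, -0.023], 0.4]
[[0.9, 0.22, -0.02], [0.0, 0.0, -0.023], 0.4]
[[0.89, 0.28, -0.01], [0.0, 0.0, -0.023], 0.4]
[[0.87, 0.34, -0.02], [0.0, 0.0, -0.023], 0.4]
[[0.83, 0.41, -0.02], [0.0, 0.0, -0.023], 0.4]
[[0.81, 0.46, -0.01], [0.0, 0.0, -0.023], 0.4]
[[0.77, 0.53, -0.02], [0.0, 0.0, -0.023], 0.4]
```

Tracking is accurate, so I'll continue.

>>> {"fn": "carry_out", "kwargs": {"rows": [[[0.79,-0.5,-0.02],[0,0,-0.023],0.4],[[0.82,-0.43,-0.02],[0,0,-0.023],0.4],[[0.85,-0.38,-0.02],[0,0,-0.023],0.4],[[0.88,-0.31,-0.02],[0,0,-0.023],0.4],[[0.9,-0.25,-0.02],[0,0,-0.023],0.4]]}}

```text
time: 3.25
position: [443.9, -174.0, 341.2]
orientation: [3.141, -0.0, 0.836]
contact_force: [0.4, 0.2, 0.1]
width: 0.4
```

>>> {"fn": "carry_out", "kwargs": {"rows": [[[0.91,-0.19,-0.02],[0,0,-0.023],0.4],[[0.92,-0.12,-0.02],[0,0,-0.023],0.4],[[0.93,-0.05,-0.02],[0,0,-0.023],0.4],[[0.93,0.02,-0.02],[0,0,-0.023],0.4],[[0.93,0.08,-0.02],[0,0,-0.023],0.4]]}}

```text
time: 3.67
position: [491.5, -94.0, 343.1]
orientation: [3.141, -0.0, 1.198]
contact_force: [-0.2, -0.6, -0.0]
width: 0.401
```

Run:
```python
from pl import *
st(); d=cap('wrist'); save(d,'pics/w1.png',s=1.5)
print([proj(d,X)[:2] for X in (L(28,-110,275),L(28,-110,206),L(-42,-110,250))])
plan(L(28,-110,345),1.717,7,7,0.4)
```

```text
t 3.67 pos [491.5 -94.  343.1] ori [ 3.141 -0.     1.198] F [-0.2 -0.6 -0. ] w 0.401 j [-0.24 -0.26  1.55 -0.    1.85 -1.44]
lift [ -53.7 -211.5  343.1]
[(np.float64(397.83502503010357), np.float64(209.78094785479436)), (np.float64(371.62734134335676), np.float64(190.26424873389809)), (np.float64(357.8853268887622), np.float64(140.75285524606213))]
n 7 max 0.9
[[0.9, 0.15, -0.01], [0.0, -0.0, -0.023], 0.4]
[[0.89, 0.21, -0.02], [0.0, -0.0, -0.023], 0.4]
[[0.87, 0.28, -0.01], [0.0, -0.0, -0.023], 0.4]
[[0.85, 0.34, -0.02], [0.0, -0.0, -0.023], 0.4]
[[0.82, 0.41, -0.01], [0.0, -0.0, -0.023], 0.4]
[[0.79, 0.45, -0.01], [0.0, -0.0, -0.023], 0.4]
[[0.76, 0.52, -0.02], [0.0, -0.0, -0.023], 0.4]
```

View pics/w1.png

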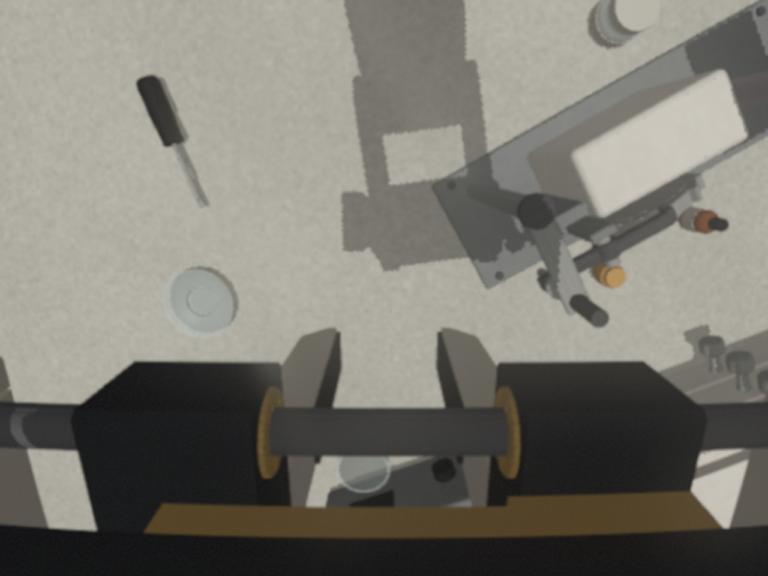

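>>> {"fn": "carry_out", "kwargs": {"rows": [[[0.9,0.15,0],[0,0,-0.023],0.4],[[0.89,0.21,0],[0,0,-0.023],0.4],[[0.87,0.28,0],[0,0,-0.023],0.4],[[0.85,0.34,0],[0,0,-0.023],0.4],[[0.82,0.41,0],[0,0,-0.023],0.4]]}}

```text
time: 4.13
position: [538.7, -15.9, 343.1]
orientation: [3.141, 0.0, 1.558]
contact_force: [0.6, -0.6, -0.2]
width: 0.399
```

>>> {"fn": "carry_out", "kwargs": {"rows": [[[0.79,0.45,0],[0,0,-0.023],0.4],[[0.76,0.52,0],[0,0,-0.023],0.4],[[0,0,0.5],[0,0,0],0.4],[[0,0,0.5],[0,0,0],0.4]]}}

```text
time: 4.47
position: [557.4, 15.1, 322.3]
orientation: [3.141, 0.0, 1.699]
contact_force: [-0.2, 0.2, 0.5]
width: 0.399
```

Run:
```python
from pl import *
st(); d=cap('wrist'); save(d,'pics/w2.png',s=1.5)
print([proj(d,X)[:2] for X in (L(28,-110,275),L(28,-110,206),L(-42,-110,250))])
plan(L(28,-110,252),1.717,5,7,0.4)
```

```text
t 4.47 pos [557.4  15.1 322.3] ori [3.141 0.    1.699] F [-0.2  0.2  0.5] w 0.399 j [-0.02 -0.14  1.48 -0.    1.8  -1.72]
lift [  27.4 -113.2  322.3]
[(np.float64(263.30115034969276), np.float64(195.69510446197546)), (np.float64(262.35216479241035), np.float64(177.33377238615194)), (np.float64(261.70696627654405), np.float64(109.02126544862308))]
n 5 max 0.68
[[0.04, 0.01, 0.68], [-0.0, -0.0, -0.001], 0.4]
[[0.03, 0.02, 0.68], [-0.0, -0.0, -0.001], 0.4]
[[0.04, 0.01, 0.67], [-0.0, -0.0, -0.001], 0.4]
[[0.03, 0.02, 0.68], [-0.0, -0.0, -0.001], 0.4]
[[0.04, 0.01, 0.68], [-0.0, -0.0, -0.001], 0.4]
```

View pics/w2.png

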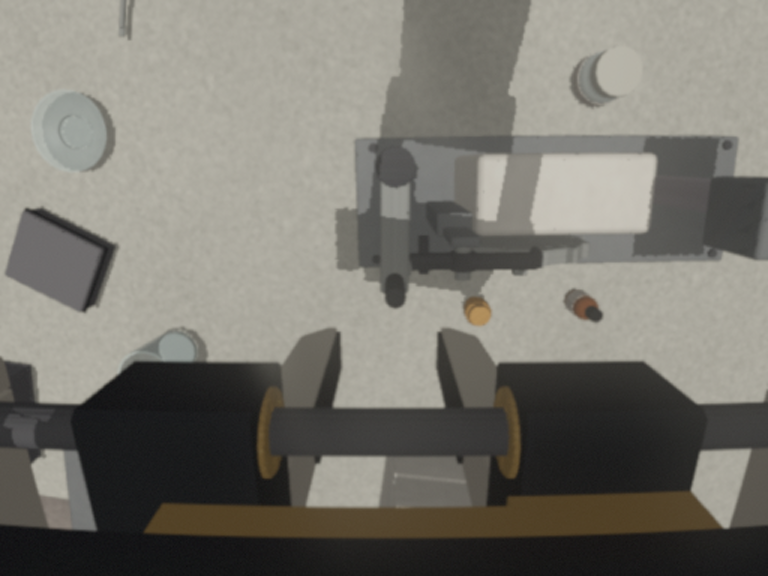

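>>> {"fn": "carry_out", "kwargs": {"rows": [[[0.04,0.01,0.76],[0,0,-0.001],0.4],[[0.03,0.02,0.76],[0,0,-0.001],0.4],[[0.04,0.01,0.76],[0,0,-0.001],0.4],[[0.03,0.02,0.76],[0,0,-0.001],0.4],[[0.04,0.01,0.76],[0,0,-0.001],0.3]]}}

```text
time: 4.93
position: [557.7, 17.9, 245.7]
orientation: [-3.142, 0.0, 1.714]
contact_force: [0.5, -0.5, 0.2]
width: 0.364
```

>>> {"fn": "carry_out", "kwargs": {"rows": [[[0,0,0],[0,0,0],0.19],[[0,0,0],[0,0,0],0.19],[[0,0,0],[0,0,0],0.19]], "force": 5}}

```text
time: 5.18
position: [558.2, 18.4, 247.8]
orientation: [3.141, 0.0, 1.715]
contact_force: [0.4, -0.1, -0.2]
width: 0.202
```

```bash
cat >> pl.py <<'E'
def arc(a0,a1,n,z,rad=70,op=0.19):
    """follow keeper arc from angle a0 to a1, tool yaw=1.717-a"""
    o=r.get_obs(); p=np.array(o['position'],float); R=Ro.from_euler('xyz',o['orientation'])
    for k in range(n):
        a=a0+(a1-a0)*(k+1)/n
        q=L(-42+rad*np.cos(a),-110-rad*np.sin(a),z)
        s=np.round(R.inv().apply(q-p)/20,2); t=np.round((R.inv()*Ro.from_euler('xyz',[np.pi,0,1.717-a])).as_rotvec()/np.pi,3)
        print(round(a,2),[s.tolist(),t.tolist(),op])
        p=p+R.apply(s*20); R=R*Ro.from_rotvec(t*np.pi)
E
python3 - <<'E'
from pl import *
st(); d=cap('wrist'); save(d,'pics/w3.png',s=1.5)
arc(0,1.55,20,246)
E
```

```text
t 5.18 pos [558.2  18.4 247.8] ori [3.141 0.    1.715] F [ 0.4 -0.1 -0.2] w 0.202 j [-0.01 -0.15  1.61 -0.    1.68 -1.73]
lift [  28.7 -110.1  247.8]
0.08 [[-0.27, -0.05, 0.1], [0.0, 0.0, 0.024], 0.19]
0.15 [[-0.27, -0.01, -0.0], [0.0, 0.0, 0.025], 0.19]
0.23 [[-0.27, -0.01, -0.0], [0.0, -0.0, 0.024], 0.19]
0.31 [[-0.27, -0.01, -0.0], [0.0, -0.0, 0.025], 0.19]
0.39 [[-0.28, -0.01, -0.0], [0.0, -0.0, 0.025], 0.19]
0.47 [[-0.27, -0.01, -0.0], [0.0, -0.0, 0.024], 0.19]
0.54 [[-0.27, -0.02, -0.0], [0.0, -0.0, 0.025], 0.19]
0.62 [[-0.27, -0.01, -0.0], [0.0, -0.0, 0.025], 0.19]
0.7 [[-0.27, -0.01, -0.0], [0.0, -0.0, 0.024], 0.19]
0.78 [[-0.27, -0.01, -0.0], [0.0, -0.0, 0.025], 0.19]
0.85 [[-0.27, -0.01, -0.0], [0.0, -0.0, 0.025], 0.19]
0.93 [[-0.27, -0.01, -0.0], [0.0, -0.0, 0.024], 0.19]
1.01 [[-0.27, -0.01, -0.0], [0.0, -0.0, 0.025], 0.19]
1.08 [[-0.27, -0.01, -0.0], [0.0, -0.0, 0.025], 0.19]
1.16 [[-0.27, -0.01, -0.0], [0.0, -0.0, 0.024], 0.19]
1.24 [[-0.27, -0.01, -0.0], [0.0, -0.0, 0.025], 0.19]
1.32 [[-0.28, -0.01, -0.0], [0.0, -0.0, 0.025], 0.19]
1.4 [[-0.27, -0.01, -0.0], [0.0, -0.0, 0.024], 0.19]
1.47 [[-0.27, -0.01, -0.0], [0.0, -0.0, 0.025], 0.19]
1.55 [[-0.27, -0.01, -0.0], [0.0, -0.0, 0.025], 0.19]
```

View pics/w3.png

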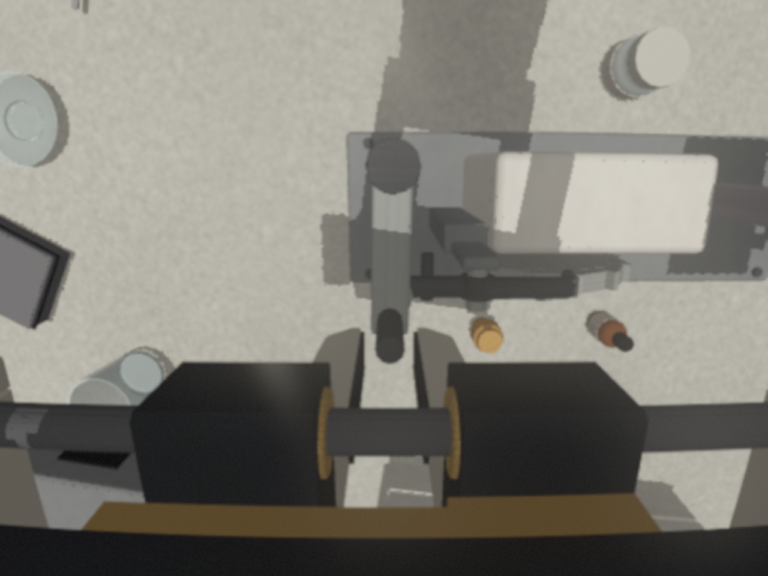

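Run:
```python
from pl import *
d=load('wrist'); print([proj(d,X)[:2] for X in (L(28,-110,275),L(28,-110,239),L(28.7,-110,248))])
```

```text
[(np.float64(259.8405636095355), np.float64(228.67000324157044)), (np.float64(259.6638651939045), np.float64(209.19458867604732)), (np.float64(259.7041474793924), np.float64(214.42650511617362))]
```

>>> {"fn": "carry_out", "kwargs": {"rows": [[[-0.27,-0.04,0.1],[0,0,0.025],0.19],[[-0.27,-0.01,0],[0,0,0.025],0.19],[[-0.27,-0.01,0],[0,0,0.025],0.19],[[-0.27,-0.01,0],[0,0,0.025],0.19],[[-0.27,-0.01,0],[0,0,0.025],0.19]]}}

```text
time: 5.65
position: [556.5, -8.4, 246.7]
orientation: [3.14, -0.001, 1.319]
contact_force: [-2.3, 2.4, 3.8]
width: 0.189
```

Run:
```python
from pl import *
st(); arc(0.39,1.55,15,247)
```

```text
t 5.65 pos [556.5  -8.4 246.7] ori [ 3.140e+00 -1.000e-03  1.319e+00] F [-2.3  2.4  3.8] w 0.189 j [-0.06 -0.15  1.61  0.    1.68 -1.38]
lift [  23.1 -136.3  246.7]
0.47 [[-0.29, -0.02, -0.02], [0.001, -0.0, 0.022], 0.19]
0.54 [[-0.27, -0.01, 0.0], [-0.0, -0.0, 0.025], 0.19]
0.62 [[-0.27, -0.01, 0.0], [-0.0, -0.0, 0.024], 0.19]
0.7 [[-0.27, -0.01, 0.0], [-0.0, -0.0, 0.025], 0.19]
0.78 [[-0.27, -0.01, 0.0], [-0.0, -0.0, 0.025], 0.19]
0.85 [[-0.27, -0.01, 0.0], [-0.0, -0.0, 0.024], 0.19]
0.93 [[-0.27, -0.01, 0.0], [-0.001, -0.0, 0.025], 0.19]
1.01 [[-0.27, -0.01, 0.0], [0.0, -0.0, 0.024], 0.19]
1.09 [[-0.27, -0.01, 0.0], [0.0, -0.0, 0.025], 0.19]
1.16 [[-0.27, -0.01, 0.0], [0.0, -0.0, 0.025], 0.19]
1.24 [[-0.27, -0.01, 0.0], [0.0, -0.0, 0.024], 0.19]
1.32 [[-0.27, -0.01, 0.0], [0.0, -0.0, 0.025], 0.19]
1.4 [[-0.27, -0.01, 0.0], [0.0, -0.0, 0.024], 0.19]
1.47 [[-0.27, -0.01, 0.0], [0.0, -0.0, 0.025], 0.19]
1.55 [[-0.27, -0.01, 0.0], [0.0, -0.0, 0.025], 0.19]
```

>>> {"fn": "carry_out", "kwargs": {"rows": [[[-0.27,-0.01,0],[0,0,0.024],0.19],[[-0.27,-0.01,0],[0,0,0.025],0.19],[[-0.27,-0.01,0],[0,0,0.025],0.19],[[-0.27,-0.01,0],[0,0,0.025],0.19],[[-0.27,-0.01,0],[0,0,0.025],0.19]]}}

```text
time: 6.07
position: [545.0, -32.6, 246.7]
orientation: [3.14, -0.002, 0.929]
contact_force: [-1.8, 4.2, 5.6]
width: 0.192
```

>>> {"fn": "carry_out", "kwargs": {"rows": [[[-0.27,-0.01,0],[0,0,0.024],0.19],[[-0.27,-0.01,0],[0,0,0.025],0.19],[[-0.27,-0.01,0],[0,0,0.025],0.19],[[-0.27,-0.01,0],[0,0,0.025],0.19],[[-0.27,-0.01,0],[0,0,0.025],0.19]]}}

```text
time: 6.48
position: [525.2, -50.6, 246.8]
orientation: [3.141, -0.002, 0.54]
contact_force: [-1.4, 3.9, 6.1]
width: 0.188
```

>>> {"fn": "carry_out", "kwargs": {"rows": [[[-0.27,-0.01,0],[0,0,0.024],0.19],[[-0.27,-0.01,0],[0,0,0.025],0.19],[[-0.27,-0.01,0],[0,0,0.025],0.19],[[-0.27,-0.01,0],[0,0,0.025],0.19],[[-0.27,-0.01,0],[0,0,0.025],0.19]]}}

```text
time: 6.9
position: [500.0, -59.8, 246.8]
orientation: [-3.142, -0.003, 0.15]
contact_force: [0.2, 4.3, 4.9]
width: 0.185
```

Run:
```python
from pl import *
st(); d=cap('wrist'); save(d,'pics/w4.png',s=1.5)
```

```text
t 6.9 pos [500.  -59.8 246.8] ori [-3.142e+00 -3.000e-03  1.500e-01] F [0.2 4.3 4.9] w 0.185 j [-0.17 -0.27  1.71  0.    1.7  -0.32]
lift [ -40.3 -178.9  246.8]
```

View pics/w4.png

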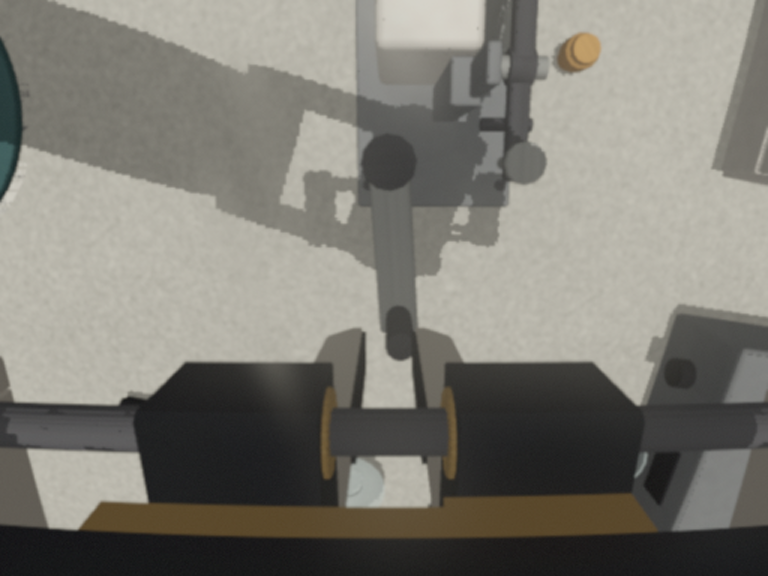

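>>> {"fn": "carry_out", "kwargs": {"rows": [[[0,0,0],[0,0,0],0.4],[[0,0,0],[0,0,0],0.4],[[0,0,-0.9],[0,0,0],0.4],[[0,0,-0.9],[0,0,0],0.2],[[0,0,-0.9],[0,0,0],0]]}}

```text
time: 7.37
position: [499.9, -60.1, 300.1]
orientation: [3.141, -0.0, 0.156]
contact_force: [0.3, 0.4, 0.0]
width: 0.3
```

Run:
```python
from pl import *
st(); d=cap('wrist'); save(d,'pics/w5.png',s=1.5)
P=[(x,proj(d,X)[:2]) for x,X in (('scr',L(28,-110,206)),('peg',L(-40,-180,275)),('hinge',L(-42,-110,250)))]; print(P)
u,v=map(int,P[0][1])
W=cloud(d)
for v in range(v-18,v+19,2): print(v,[ '%d,%d,%d'%tuple(inv(W[v,x])) for x in range(u-18,u+19,4)])
```

```text
t 7.37 pos [499.9 -60.1 300.1] ori [ 3.141 -0.     0.156] F [0.3 0.4 0. ] w 0.3 j [-0.17 -0.27  1.62 -0.    1.78 -0.33]
lift [ -40.5 -179.2  300.1]
[('scr', (np.float64(332.80652719768875), np.float64(110.09034535574897))), ('peg', (np.float64(258.90746856817213), np.float64(204.01362742168226))), ('hinge', (np.float64(257.2553879228436), np.float64(109.27722887284128)))]
92 ['41,-84,19', '48,-84,19', '54,-84,19', '24,-92,186', '28,-92,187', '31,-92,189', '82,-83,2', '89,-82,1', '95,-82,0', '102,-82,0']Traceback (most recent call last):
  File "<stdin>", line 6, in <module>
ValueError: cannot convert float NaN to integer
```

View pics/w5.png

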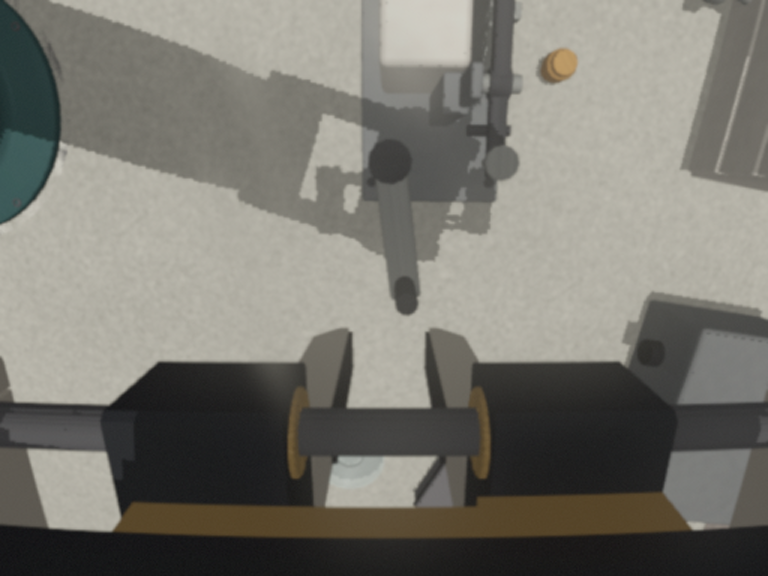

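Run:
```python
from pl import *
d=load('wrist'); W=cloud(d)[100:118,325:344].reshape(-1,3); W=W[~np.isnan(W[:,0])]; Q=np.array([inv(w) for w in W]); m=Q[:,2]>196
print(m.sum(),Q[m].mean(0),np.median(Q[m],0),Q[m].min(0),Q[m].max(0))
for z in (204,208,212): print(z,inv(atz(d,334,108.7,z)))
plan(L(28,-111,300),0.147,6,6,0)
```

```text
331 [  29.11842425 -108.56537247  205.88449141] [  29.04671274 -108.85247701  205.93527572] [  20.34920973 -116.44252295  202.6864435 ] [  38.08848026 -100.73538674  208.13668978]
204 [  29.51451696 -108.71981151  204.        ]
208 [  28.55623684 -108.71936813  208.        ]
212 [  27.59795672 -108.71892475  212.        ]
n 6 max 0.57
[[0.57, -0.56, 0.03], [0.0, -0.0, 0.0], 0]
[[0.57, -0.57, 0.04], [0.0, -0.0, 0.0], 0]
[[0.57, -0.56, 0.03], [0.0, -0.0, 0.0], 0]
[[0.57, -0.57, 0.04], [0.0, -0.0, 0.0], 0]
[[0.57, -0.56, 0.03], [0.0, -0.0, 0.0], 0]
[[0.57, -0.57, 0.04], [0.0, -0.0, 0.0], 0]
```

>>> {"fn": "carry_out", "kwargs": {"rows": [[[0.57,-0.55,0],[0,0,0],0],[[0.57,-0.55,0],[0,0,0],0],[[0.57,-0.55,0],[0,0,0],0],[[0.57,-0.55,0],[0,0,0],0],[[0.57,-0.55,0],[0,0,0],0]]}}

```text
time: 7.83
position: [548.4, 3.8, 299.2]
orientation: [3.141, -0.0, 0.156]
contact_force: [-0.2, 0.1, -0.5]
width: 0.005
```

>>> {"fn": "carry_out", "kwargs": {"rows": [[[0.57,-0.5,0.8],[0,0,0],0],[[0,0,0.8],[0,0,0],0],[[0,0,0.8],[0,0,0],0],[[0,0,0.8],[0,0,0],0],[[0,0,0.6],[0,0,0],0]]}}

```text
time: 8.25
position: [557.5, 15.0, 221.6]
orientation: [-3.142, 0.001, 0.156]
contact_force: [0.2, -1.3, -0.5]
width: 0.006
```

Run:
```python
from pl import *
st(); d=cap('wrist'); save(d,'pics/w6.png',s=1.5)
d=cap('scene'); save(d,'pics/s6.png',(225,95,375,265),3.5)
```

```text
t 8.25 pos [557.5  15.  221.6] ori [-3.142e+00  1.000e-03  1.560e-01] F [ 0.2 -1.3 -0.5] w 0.006 j [-0.02 -0.15  1.65 -0.    1.64 -0.17]
lift [  27.5 -113.3  221.6]
```

View pics/w6.png

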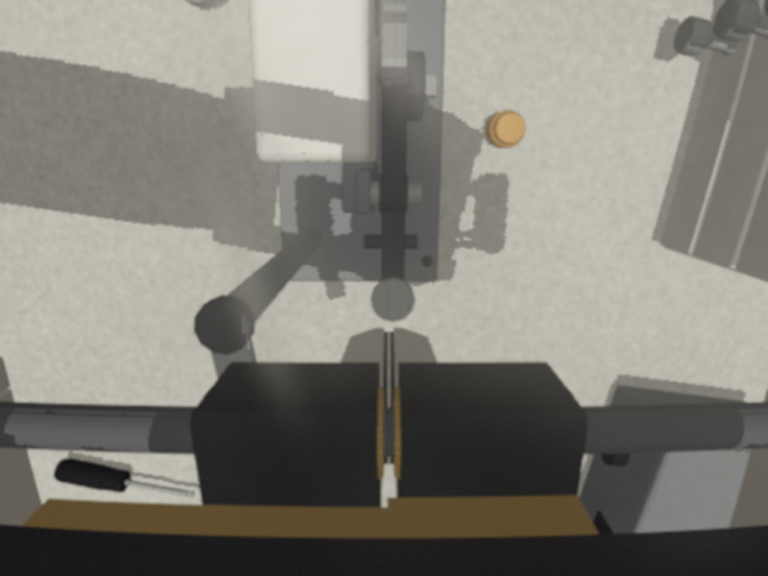

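View pics/s6.png

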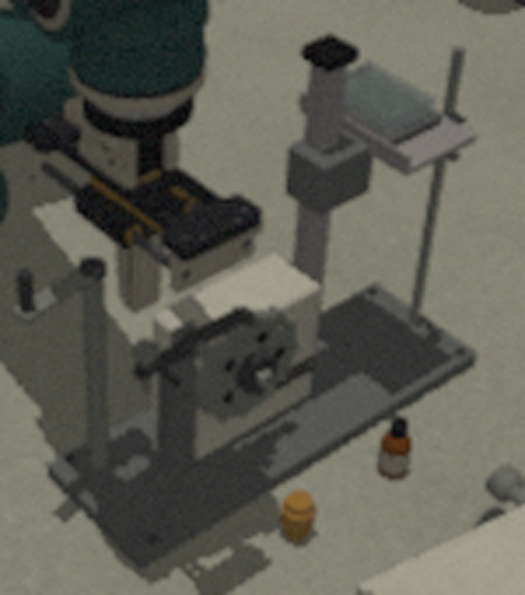

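Run:
```python
from pl import *
d=load('wrist')
for z in (206,222):
  for y in (-99,-105.5,-110,-113.3,-121): print(z,y,np.array(proj(d,L(27.5,y,z))[:2])*1.5)
```

```text
206 -99 [387.64516311 281.87043928]
206 -105.5 [387.52647048 294.87145709]
206 -110 [387.44539199 303.75626999]
206 -113.3 [387.38650091 310.21169616]
206 -121 [387.25094389 325.0772866 ]
222 -99 [387.55758813 291.0107986 ]
222 -105.5 [387.43077464 304.91034502]
222 -110 [387.34425406 314.39798904]
222 -113.3 [387.2814648  321.28558034]
222 -121 [387.13711342 337.12728749]
```

Run:
```python
from pl import *
d=load('wrist'); W=cloud(d)
for v in range(214,250,2): print(v,[ '%d,%d,%d'%tuple(np.nan_to_num(inv(W[v,x]))) for x in (240,246,252,256,260,264,268,274)])
```

```text
214 ['1,-192,0', '9,-192,1', '18,-192,0', '24,-192,0', '30,-192,-1', '35,-192,-1', '41,-192,0', '50,-192,0']
216 ['1,-195,0', '9,-195,0', '18,-195,0', '24,-195,0', '30,-195,1', '35,-194,1', '41,-194,1', '50,-195,0']
218 ['1,-198,0', '9,-198,0', '18,-199,-1', '24,-198,0', '30,-198,0', '35,-197,1', '41,-198,0', '50,-198,0']
220 ['0,-202,0', '20,-104,255', '24,-104,255', '24,-201,0', '30,-201,1', '30,-104,255', '33,-104,256', '50,-201,0']
222 ['17,-104,259', '20,-104,259', '24,-104,258', '26,-106,254', '28,-106,255', '30,-104,258', '33,-105,257', '36,-104,259']
224 ['17,-104,262', '20,-104,261', '24,-104,262', '26,-106,258', '28,-105,259', '30,-105,260', '32,-104,261', '36,-104,261']
226 ['17,-104,264', '20,-104,264', '24,-104,265', '26,-106,261', '28,-105,261', '30,-104,265', '32,-105,263', '36,-104,265']
228 ['17,-104,268', '21,-105,267', '24,-104,267', '26,-106,264', '28,-106,262', '30,-104,267', '32,-104,267', '35,-104,267']
230 ['18,-105,269', '21,-105,269', '24,-104,270', '26,-106,266', '28,-106,266', '30,-105,269', '32,-104,270', '35,-104,270']
232 ['18,-105,272', '21,-104,272', 
[... 369 characters left out ...]
280', '24,-104,280', '26,-106,276', '28,-106,275', '30,-104,280', '32,-105,279', '35,-104,280']
240 ['18,-104,283', '21,-104,282', '24,-105,282', '26,-106,279', '28,-106,279', '30,-104,282', '32,-105,281', '35,-104,282']
242 ['22,-78,342', '24,-78,341', '25,-78,342', '26,-106,280', '28,-106,281', '30,-104,285', '30,-77,343', '31,-78,342']
244 ['22,-77,344', '24,-78,343', '25,-78,342', '26,-106,283', '28,-106,282', '30,-104,287', '30,-78,343', '31,-78,343']
246 ['22,-78,343', '24,-78,345', '25,-79,342', '26,-106,285', '28,-106,285', '30,-104,289', '30,-78,344', '31,-77,345']
248 ['22,-78,346', '24,-78,345', '25,-79,344', '26,-106,288', '28,-106,287', '30,-104,291', '30,-78,345', '31,-78,346']
```

Run:
```python
from pl import *
d=load('scene'); print([ (z,np.round(proj(d,L(27.5,-113.3,z))[:2],1)) for z in (206,222,254)])
W=cloud(d)
for v in range(168,200,1): print(v,[ '%d,%d,%d'%tuple(np.nan_to_num(inv(W[v,x]))) for x in range(258,275,2)], d['image'][v,258:275:2].sum(-1)//3)
save(d,'pics/s7.png',(240,150,290,210),10)
```

```text
[(206, array([264.9, 194.2])), (222, array([264.8, 189.8])), (254, array([264.8, 180.8]))]
168 ['-286,96,0', '19,-122,296', '25,-120,299', '36,-122,306', '43,-121,311', '41,-113,306', '85,-141,347', '91,-140,350', '107,-147,363'] [88 73 57 72 75 59 52 56 69]
169 ['-284,95,-1', '18,-122,293', '24,-119,295', '36,-122,303', '44,-122,308', '42,-114,303', '41,-106,299', '93,-142,349', '108,-148,361'] [90 74 58 74 77 74 52 45 76]
170 ['-272,86,4', '17,-121,288', '26,-121,293', '34,-121,299', '44,-122,305', '43,-115,301', '44,-108,298', '93,-142,346', '109,-149,359'] [100  73  61  72  81  76  71  45  72]
171 ['-274,87,-1', '17,-121,285', '24,-119,288', '36,-122,297', '42,-121,300', '42,-114,297', '44,-109,295', '-242,129,-2', '110,-150,357'] [95 72 59 73 78 75 85 90 75]
172 ['-268,83,0', '19,-122,283', '25,-120,286', '36,-122,294', '40,-119,295', '43,-114,294', '43,-108,291', '-237,125,-2', '107,-147,351'] [ 92  72  57  73  76  75  84 118  78]
173 ['-261,77,2', '18,-122,279', '24,-119,282', '35,-121,289', '42,-120,293', '44,-115,292', '0,0,0', '-227,117,2', '107,-147,348'] [100  69  58  71 
[... 3667 characters left out ...]
6,-102,203', '26,-87,188', '31,-83,189'] [77 74 68 59 59 61 61 40 32]
196 ['-161,1,0', '-155,6,1', '-153,13,0', '30,-118,204', '35,-115,205', '38,-111,206', '38,-103,201', '30,-90,188', '33,-85,188'] [72 72 68 60 60 62 48 34 34]
197 ['-154,-3,2', '-150,2,2', '-147,9,0', '-143,14,0', '34,-114,201', '38,-111,202', '29,-96,187', '34,-93,189', '33,-85,184'] [73 73 75 62 62 59 37 30 30]
198 ['-151,-5,1', '-146,0,2', '-145,7,-1', '-136,9,3', '30,-111,192', '31,-105,190', '32,-99,187', '34,-93,185', '34,-86,181'] [76 77 79 52 64 49 38 32 35]
199 ['-148,-7,0', '-141,-4,2', '-140,3,0', '25,-114,186', '29,-111,188', '31,-105,186', '33,-100,185', '35,-94,183', '13,-68,152'] [74 75 72 41 52 41 34 34 45]
```

View pics/s7.png

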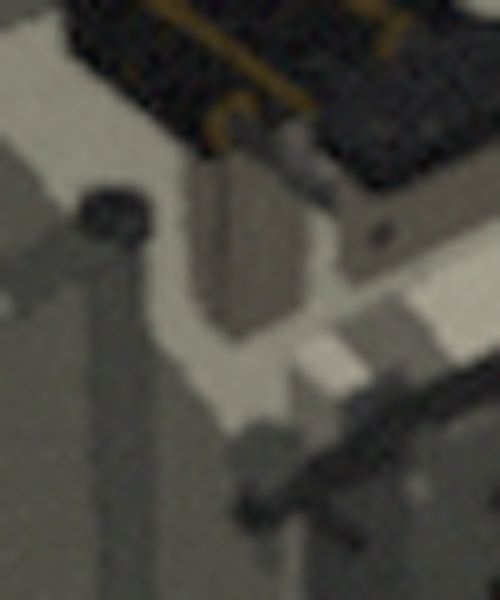

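>>> {"fn": "carry_out", "kwargs": {"rows": [[[0,0,0.25],[0,0,0],0],[[0,0,0.2],[0,0,0],0],[[0,0,0.05],[0,0,0],0],[[0,0,0],[0,0,0],0]]}}

```text
time: 8.68
position: [557.4, 14.7, 213.2]
orientation: [3.142, -0.0, 0.154]
contact_force: [-0.1, 0.3, -0.1]
width: 0.005
```

>>> {"fn": "carry_out", "kwargs": {"rows": [[[0,0,0.05],[0,0,0],0],[[0,0,0.05],[0,0,0],0],[[0,0,0.05],[0,0,0],0],[[0,0,0.05],[0,0,0],0],[[0,0,0.05],[0,0,0],0]]}}

```text
time: 9.1
position: [557.4, 14.7, 207.9]
orientation: [3.142, -0.0, 0.154]
contact_force: [0.3, 0.2, -0.1]
width: 0.004
```

>>> {"fn": "carry_out", "kwargs": {"rows": [[[0,0,0.05],[0,0,0],0],[[0,0,0.05],[0,0,0],0],[[0,0,0.05],[0,0,0],0]]}}

```text
time: 9.35
position: [557.3, 14.7, 204.8]
orientation: [-3.142, 0.0, 0.154]
contact_force: [0.8, -0.6, -0.7]
width: 0.004
```

Run:
```python
from pl import *
st(); d=cap('wrist'); save(d,'pics/w8.png',(180,150,340,270),4); W=cloud(d)
for v in range(196,232,2): print(v,[ '%d,%d,%d'%tuple(np.nan_to_num(inv(W[v,x]))) for x in (246,252,256,260,264,268)])
```

```text
t 9.35 pos [557.3  14.7 204.8] ori [-3.142  0.     0.154] F [ 0.8 -0.6 -0.7] w 0.004 j [-0.02 -0.14  1.67  0.    1.61 -0.17]
lift [  27.3 -113.6  204.8]
196 ['10,-160,1', '23,-100,205', '25,-100,206', '28,-100,205', '31,-100,205', '33,-100,207']
198 ['10,-163,0', '23,-101,205', '25,-101,206', '28,-101,205', '31,-101,207', '33,-101,205']
200 ['10,-165,1', '23,-103,205', '25,-103,206', '28,-103,206', '31,-103,205', '33,-102,206']
202 ['10,-169,0', '23,-104,206', '25,-105,204', '28,-104,205', '31,-104,205', '33,-104,206']
204 ['18,-107,202', '23,-105,206', '25,-106,205', '28,-106,205', '31,-105,206', '33,-105,206']
206 ['19,-107,206', '23,-107,206', '25,-107,206', '28,-107,205', '31,-107,206', '33,-107,204']
208 ['19,-108,207', '23,-108,205', '25,-109,205', '28,-108,205', '31,-108,206', '33,-108,206']
210 ['10,-181,0', '23,-110,205', '25,-110,205', '28,-109,206', '31,-110,205', '33,-110,206']
212 ['10,-184,-1', '23,-111,206', '25,-111,205', '28,-111,205', '31,-111,206', '33,-111,205']
214 ['10,-186,0', '23,-113,205', '25,-113,205', '28,-113,204', '31,-113,205', '33,-113,206']
216 ['10,-190,0', '23,-114,205', '25,-115,204', '28,-114,205', '31,-114,207', '34,-114,205']
218 ['10,-193,-1', '23,-116,204', '25,-115,206', '28,-116,204', '31,-115,206', '34,-116,205']
220 ['20,-105,239', '23,-104,239', '25,-117,206', '28,-117,205', '30,-105,238', '32,-104,239']
222 ['20,-105,241', '23,-104,242', '26,-106,238', '28,-106,236', '30,-105,241', '32,-105,241']
224 ['20,-104,245', '23,-104,245', '26,-106,240', '28,-106,241', '30,-104,245', '32,-104,245']
226 ['20,-104,248', '23,-105,247', '26,-106,243', '28,-106,244', '30,-104,248', '32,-104,248']
228 ['20,-105,250', '24,-105,250', '26,-106,247', '28,-106,246', '30,-105,249', '32,-105,250']
230 ['20,-105,253', '24,-105,253', '26,-106,249', '28,-106,249', '30,-104,253', '32,-104,253']
```

View pics/w8.png

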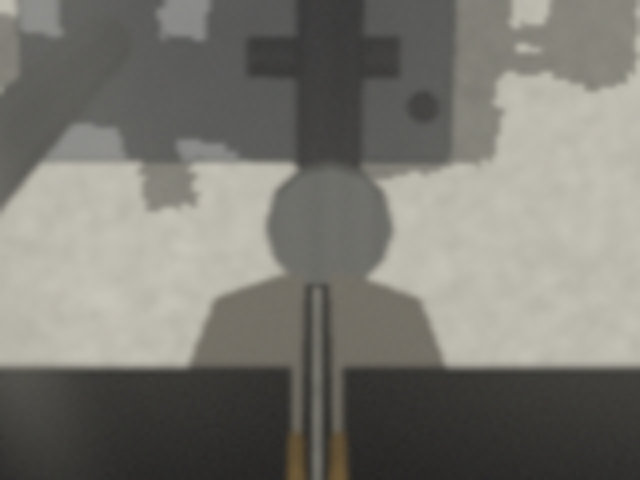

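>>> {"fn": "carry_out", "kwargs": {"rows": [[[0,0,0.05],[0,0,0],0],[[0,0,0.05],[0,0,0],0],[[0,0,0.05],[0,0,0],0],[[0,0,0.05],[0,0,0],0]]}}

```text
time: 9.73
position: [557.3, 14.7, 200.8]
orientation: [-3.142, 0.0, 0.154]
contact_force: [0.5, -0.8, 0.8]
width: 0.002
```

>>> {"fn": "carry_out", "kwargs": {"rows": [[[0,0,0.05],[0,0,0],0],[[0,0,0.05],[0,0,0],0],[[0,0,0.05],[0,0,0],0],[[0,0,0.05],[0,0,0],0]]}}

```text
time: 10.07
position: [557.3, 14.7, 196.8]
orientation: [-3.142, 0.0, 0.154]
contact_force: [0.1, -0.3, 0.7]
width: 0.005
```

Run:
```python
from pl import *
st(); d=cap('scene'); save(d,'pics/s9.png',(240,150,290,210),10)
d=load('wrist')
# orientation check: camera relative to TCP
o=r.get_obs(); d=cap('wrist'); c=-d['R'].T@d['t']; print(inv(c), c-np.array(o['position']), d['R']@np.array([0,0,-1]))
W=cloud(d)
for v in range(214,228,1): print(v,[ '%d,%d,%d'%tuple(np.nan_to_num(inv(W[v,x]))) for x in (246,252,256,260,264,268)])
```

```text
t 10.07 pos [557.3  14.7 196.8] ori [-3.142  0.     0.154] F [ 0.1 -0.3  0.7] w 0.005 j [-0.02 -0.14  1.68  0.    1.6  -0.17]
lift [  27.3 -113.6  196.8]
[ 27.28365136 -43.19603295 393.75046287] [-10.31508565  69.65383377 197.13868929] [ 6.68916770e-04 -2.56536477e-01  9.66534318e-01]
214 ['19,-110,204', '23,-110,205', '25,-110,206', '28,-110,206', '31,-110,205', '33,-110,205']
215 ['10,-185,0', '23,-110,206', '25,-110,206', '28,-111,205', '31,-110,206', '33,-110,207']
216 ['10,-186,0', '23,-111,205', '25,-111,206', '28,-111,206', '31,-111,205', '33,-111,206']
217 ['10,-188,0', '23,-112,205', '25,-112,204', '28,-112,206', '31,-112,206', '33,-112,206']
218 ['10,-189,0', '23,-113,205', '25,-113,205', '28,-113,204', '31,-113,205', '33,-112,206']
219 ['10,-191,0', '23,-104,229', '25,-113,205', '28,-113,206', '30,-105,228', '32,-105,228']
220 ['20,-104,231', '23,-105,230', '25,-114,205', '28,-114,204', '30,-104,231', '32,-105,229']
221 ['20,-104,233', '23,-105,232', '26,-106,228', '28,-106,227', '30,-105,231', '32,-105,231']
222 ['20,-105,233', '23,-105,233', '26,-106,230', '28,-106,230', '30,-105,232', '32,-105,233']
223 ['20,-104,236', '23,-105,234', '26,-106,230', '28,-106,231', '30,-105,235', '32,-104,235']
224 ['20,-105,236', '23,-105,236', '26,-106,232', '28,-106,233', '30,-105,236', '32,-104,237']
225 ['20,-105,237', '23,-105,237', '26,-106,234', '28,-106,234', '30,-105,237', '32,-105,237']
226 ['20,-105,239', '23,-105,239', '26,-107,234', '28,-106,236', '30,-105,239', '32,-104,239']
227 ['20,-104,241', '24,-104,242', '26,-106,238', '28,-106,236', '30,-105,240', '32,-105,241']
```

View pics/s9.png

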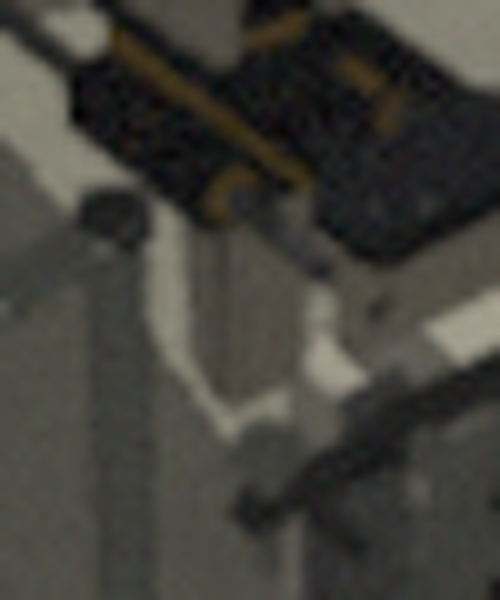

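>>> {"fn": "carry_out", "kwargs": {"rows": [[[0,0,-0.5],[0,0,0],0],[[0,0,-0.5],[0,0,-0.038],0],[[0,0,0],[0,0,-0.038],0],[[0,0,0],[0,0,-0.038],0],[[0,0,0],[0,0,-0.038],0]]}}

```text
time: 10.58
position: [557.6, 14.7, 218.1]
orientation: [3.141, -0.001, 0.638]
contact_force: [-0.3, 0.4, -0.4]
width: 0.005
```

>>> {"fn": "carry_out", "kwargs": {"rows": [[[0,0,0],[0,0,-0.038],0],[[0,0,0],[0,0,-0.038],0],[[0,0,0],[0,0,-0.038],0],[[0,0,0],[0,0,-0.038],0],[[0,0,0],[0,0,-0.038],0]]}}

```text
time: 11.0
position: [557.5, 14.7, 217.9]
orientation: [3.141, -0.0, 1.234]
contact_force: [0.3, 0.5, -0.5]
width: 0.004
```

>>> {"fn": "carry_out", "kwargs": {"rows": [[[0,0,0],[0,0,-0.038],0],[[0,0,0],[0,0,-0.038],0],[[0,0,0],[0,0,-0.038],0],[[0,0,0.5],[0,0,-0.038],0]]}}

```text
time: 11.33
position: [558.1, 14.7, 209.6]
orientation: [3.138, 0.0, 1.712]
contact_force: [0.8, -0.6, 0.7]
width: 0.003
```

Run:
```python
from pl import *
st(); plan(L(28,-114,190),1.717,4,4,0); d=cap('wrist'); save(d,'pics/w10.png',s=1.5)
```

```text
t 11.33 pos [558.1  14.7 209.6] ori [3.138 0.    1.712] F [ 0.8 -0.6  0.7] w 0.003 j [-0.02 -0.15  1.67  0.    1.62 -1.73]
lift [  28.1 -113.7  209.6]
n 4 max 0.25
[[-0.0, -0.0, 0.25], [0.0, 0.0, -0.0], 0]
[[-0.01, -0.0, 0.24], [0.0, 0.0, -0.0], 0]
[[-0.0, -0.01, 0.25], [0.0, 0.0, -0.0], 0]
[[-0.0, 0.0, 0.24], [0.0, 0.0, -0.0], 0]
```

View pics/w10.png

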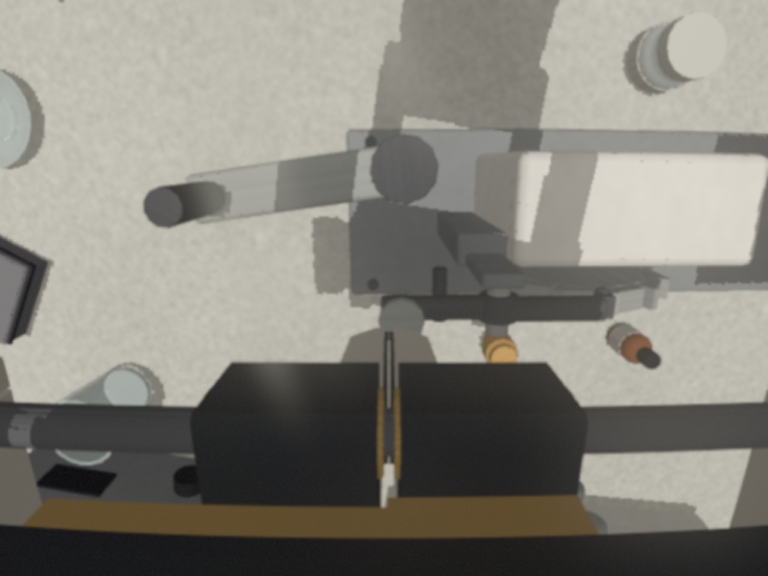

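>>> {"fn": "carry_out", "kwargs": {"rows": [[[0,0,0.3],[0,0,0],0],[[0,0,0.3],[0,0,0],0],[[0,0,0.3],[0,0,0],0],[[0,0,0.2],[0,0,0],0],[[0,0,0.15],[0,0,0],0]]}}

```text
time: 11.8
position: [557.2, 14.7, 181.3]
orientation: [-3.141, -0.0, 1.705]
contact_force: [-0.7, -0.4, 0.2]
width: 0.006
```

>>> {"fn": "carry_out", "kwargs": {"rows": [[[0,0,0.05],[0,0,0],0],[[0,0,0.05],[0,0,0],0],[[0,0,0.05],[0,0,0],0]]}}

```text
time: 12.05
position: [557.4, 14.7, 179.1]
orientation: [3.141, 0.0, 1.706]
contact_force: [0.7, 0.1, -0.3]
width: 0.006
```

Run:
```python
from pl import *
st(); d=cap('scene'); save(d,'pics/s11.png',(240,150,290,210),10)
```

```text
t 12.05 pos [557.4  14.7 179.1] ori [3.141 0.    1.706] F [ 0.7  0.1 -0.3] w 0.006 j [-0.02 -0.14  1.71 -0.    1.57 -1.73]
lift [  27.4 -113.6  179.1]
```

View pics/s11.png

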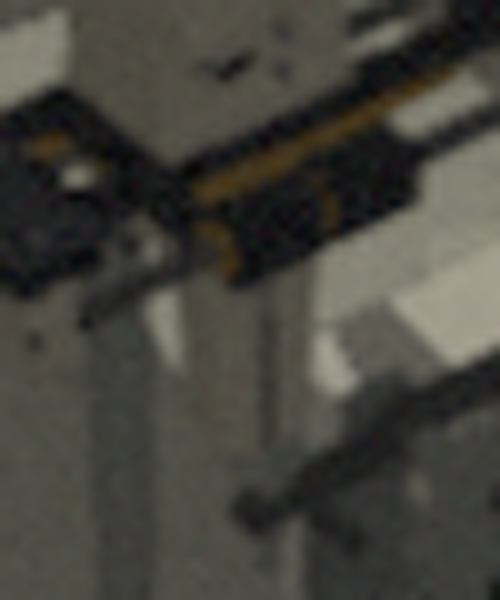

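>>> {"fn": "carry_out", "kwargs": {"rows": [[[0,0,0.05],[0,0,0],0],[[0,0,0.05],[0,0,0],0],[[0,0,0.05],[0,0,0],0],[[0,0,0],[0,0,0],0]]}}

```text
time: 12.43
position: [557.3, 14.7, 175.8]
orientation: [-3.141, -0.0, 1.706]
contact_force: [-0.1, 0.6, -0.0]
width: 0.008
```

>>> {"fn": "carry_out", "kwargs": {"rows": [[[0,0,0.05],[0,0,0],0],[[0,0,0.05],[0,0,0],0],[[0,0,0],[0,0,0],0]]}}

```text
time: 12.68
position: [557.5, 14.6, 174.2]
orientation: [3.141, 0.0, 1.706]
contact_force: [0.9, -1.0, 3.9]
width: 0.006
```

>>> {"fn": "carry_out", "kwargs": {"rows": [[[0,0,0.05],[0,0,0],0],[[0,0,0.05],[0,0,0],0],[[0,0,0.05],[0,0,0],0],[[0,0,0],[0,0,0],0]]}}

```text
time: 13.02
position: [557.3, 14.7, 170.7]
orientation: [-3.142, -0.0, 1.706]
contact_force: [0.7, -1.1, 0.8]
width: 0.003
```

>>> {"fn": "carry_out", "kwargs": {"rows": [[[0,0,0.05],[0,0,0],0],[[0,0,0.05],[0,0,0],0],[[0,0,0],[0,0,0],0]]}}

```text
time: 13.27
position: [557.4, 14.6, 168.9]
orientation: [3.142, 0.0, 1.706]
contact_force: [0.6, -1.9, 5.7]
width: 0.008
```

```bash
cat > look.py <<'E'
from pl import *
import sys
def look(tag):
    st(); d=cap('scene'); W=cloud(d)
    # tray plate top: known px region around lift x 50, y 190-215
    Q=W[100:175,330:365].reshape(-1,3); Q=Q[~np.isnan(Q[:,0])]; q=(Q-O); lx=q@ex; ly=q@ey
    m=(lx>36)&(lx<50)&(ly>185)&(ly<222)&(Q[:,2]>200)
    print('tray z',m.sum(),np.median(Q[m,2]).round(1),Q[m,2].mean().round(2))
    save(d,f'pics/{tag}.png',(330,100,375,165),9); return d
if __name__=='__main__': look(sys.argv[1])
E
python3 look.py l1
```

```text
t 13.27 pos [557.4  14.6 168.9] ori [3.142 0.    1.706] F [ 0.6 -1.9  5.7] w 0.008 j [-0.02 -0.14  1.72 -0.    1.56 -1.73]
lift [  27.4 -113.7  168.9]
tray z 32 276.3 276.61
```

View pics/l1.png

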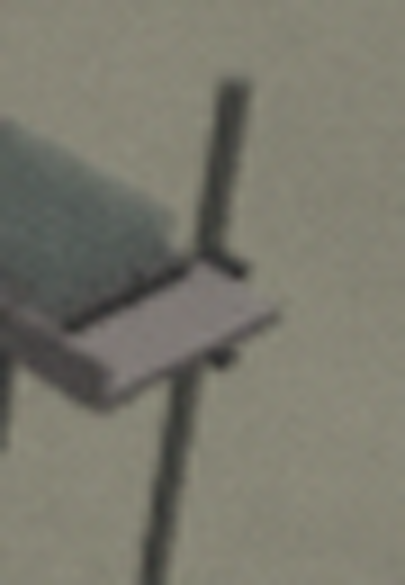

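>>> {"fn": "carry_out", "kwargs": {"rows": [[[0,0,0.05],[0,0,0],0],[[0,0,0],[0,0,0],0],[[0,0,0],[0,0,0],0]]}}

```text
time: 13.57
position: [557.4, 14.6, 168.1]
orientation: [3.141, 0.0, 1.706]
contact_force: [0.4, -1.7, 5.6]
width: 0.006
```

```bash
python3 look.py l2
```

```text
t 13.57 pos [557.4  14.6 168.1] ori [3.141 0.    1.706] F [ 0.4 -1.7  5.6] w 0.006 j [-0.02 -0.14  1.72 -0.    1.55 -1.73]
lift [  27.4 -113.7  168.1]
tray z 31 274.1 274.25
```

>>> {"fn": "carry_out", "kwargs": {"rows": [[[0,0,0.02],[0,0,0],0],[[0,0,0],[0,0,0],0],[[0,0,0],[0,0,0],0],[[0,0,0],[0,0,0],0],[[0,0,0],[0,0,0],0]]}}

```text
time: 14.03
position: [557.5, 14.6, 167.8]
orientation: [3.141, 0.0, 1.706]
contact_force: [-0.1, -2.6, 5.2]
width: 0.006
```

>>> {"fn": "carry_out", "kwargs": {"rows": [[[0,0,0],[0,0,0],0],[[0,0,0],[0,0,0],0],[[0,0,0],[0,0,0],0],[[0,0,0],[0,0,0],0],[[0,0,0],[0,0,0],0]]}}

```text
time: 14.45
position: [557.5, 14.6, 167.8]
orientation: [3.141, 0.0, 1.706]
contact_force: [-0.1, -3.3, 5.6]
width: 0.007
```

```bash
python3 look.py l3
```

```text
t 14.45 pos [557.5  14.6 167.8] ori [3.141 0.    1.706] F [-0.1 -3.3  5.6] w 0.007 j [-0.02 -0.13  1.72 -0.    1.55 -1.73]
lift [  27.4 -113.7  167.8]
tray z 35 268.0 268.15
```

View pics/l3.png

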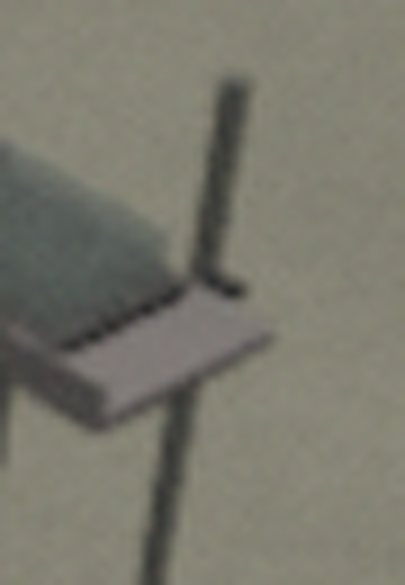

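>>> {"fn": "carry_out", "kwargs": {"rows": [[[0,0,0],[0,0,0],0],[[0,0,0],[0,0,0],0],[[0,0,0],[0,0,0],0],[[0,0,0],[0,0,0],0],[[0,0,0],[0,0,0],0]]}}

```text
time: 14.92
position: [557.5, 14.6, 167.8]
orientation: [3.141, 0.0, 1.706]
contact_force: [0.3, -2.9, 5.3]
width: 0.008
```

>>> {"fn": "carry_out", "kwargs": {"rows": [[[0,0,0],[0,0,0],0],[[0,0,0],[0,0,0],0],[[0,0,0],[0,0,0],0],[[0,0,0],[0,0,0],0],[[0,0,0],[0,0,0],0]]}}

```text
time: 15.33
position: [557.5, 14.6, 167.8]
orientation: [3.141, 0.0, 1.706]
contact_force: [-0.7, -2.3, 5.8]
width: 0.006
```

>>> {"fn": "carry_out", "kwargs": {"rows": [[[0,0,0],[0,0,0],0],[[0,0,0],[0,0,0],0],[[0,0,0],[0,0,0],0],[[0,0,0],[0,0,0],0],[[0,0,0],[0,0,0],0]]}}

```text
time: 15.75
position: [557.5, 14.6, 167.8]
orientation: [3.141, 0.0, 1.706]
contact_force: [1.2, -3.6, 4.8]
width: 0.004
```

>>> {"fn": "carry_out", "kwargs": {"rows": [[[0,0,0],[0,0,0],0],[[0,0,0],[0,0,0],0],[[0,0,0],[0,0,0],0],[[0,0,0],[0,0,0],0],[[0,0,0],[0,0,0],0]]}}

```text
time: 16.17
position: [557.5, 14.6, 167.8]
orientation: [3.141, 0.0, 1.706]
contact_force: [0.8, -3.2, 6.3]
width: 0.003
```

>>> {"fn": "carry_out", "kwargs": {"rows": [[[0,0,0],[0,0,0],0],[[0,0,0],[0,0,0],0],[[0,0,0],[0,0,0],0],[[0,0,0],[0,0,0],0],[[0,0,0],[0,0,0],0]]}}

```text
time: 16.58
position: [557.5, 14.6, 167.7]
orientation: [3.141, 0.0, 1.706]
contact_force: [-0.2, -2.4, 5.9]
width: 0.003
```

```bash
python3 look.py l4
```

```text
t 16.58 pos [557.5  14.6 167.7] ori [3.141 0.    1.706] F [-0.2 -2.4  5.9] w 0.003 j [-0.02 -0.13  1.72 -0.    1.55 -1.73]
lift [  27.4 -113.7  167.7]
tray z 36 253.8 253.75
```

View pics/l4.png

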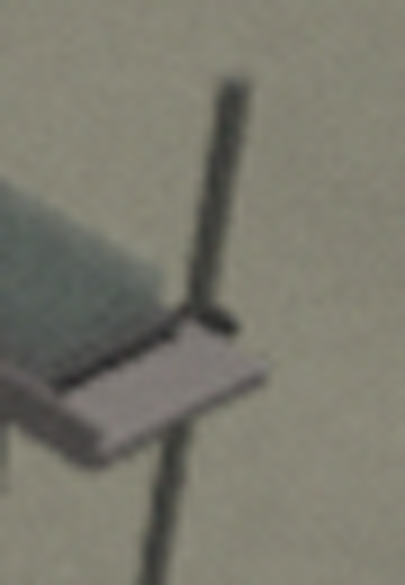

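>>> {"fn": "carry_out", "kwargs": {"rows": [[[0,0,0],[0,0,0],0],[[0,0,0],[0,0,0],0],[[0,0,0],[0,0,0],0],[[0,0,0],[0,0,0],0],[[0,0,0],[0,0,0],0]]}}

```text
time: 17.05
position: [557.5, 14.6, 167.8]
orientation: [3.141, 0.0, 1.706]
contact_force: [1.0, -2.8, 6.1]
width: 0.003
```

>>> {"fn": "carry_out", "kwargs": {"rows": [[[0,0,0],[0,0,0],0],[[0,0,0],[0,0,0],0],[[0,0,0],[0,0,0],0],[[0,0,0],[0,0,0],0],[[0,0,0],[0,0,0],0]]}}

```text
time: 17.47
position: [557.4, 14.6, 167.7]
orientation: [3.141, 0.0, 1.706]
contact_force: [0.2, -2.7, 5.8]
width: 0.003
```

>>> {"fn": "carry_out", "kwargs": {"rows": [[[0,0,0],[0,0,0],0],[[0,0,0],[0,0,0],0],[[0,0,0],[0,0,0],0],[[0,0,0],[0,0,0],0],[[0,0,0],[0,0,0],0]]}}

```text
time: 17.88
position: [557.5, 14.6, 167.8]
orientation: [3.141, 0.0, 1.706]
contact_force: [-0.3, -2.7, 5.1]
width: 0.006
```

>>> {"fn": "carry_out", "kwargs": {"rows": [[[0,0,0],[0,0,0],0],[[0,0,0],[0,0,0],0],[[0,0,0],[0,0,0],0],[[0,0,0],[0,0,0],0],[[0,0,0],[0,0,0],0]]}}

```text
time: 18.3
position: [557.5, 14.6, 167.8]
orientation: [3.141, 0.0, 1.706]
contact_force: [0.6, -2.4, 5.1]
width: 0.009
```

```bash
python3 look.py l5
```

```text
t 18.3 pos [557.5  14.6 167.8] ori [3.141 0.    1.706] F [ 0.6 -2.4  5.1] w 0.009 j [-0.02 -0.13  1.72 -0.    1.55 -1.73]
lift [  27.4 -113.7  167.8]
tray z 35 241.6 241.22
```

View pics/l5.png

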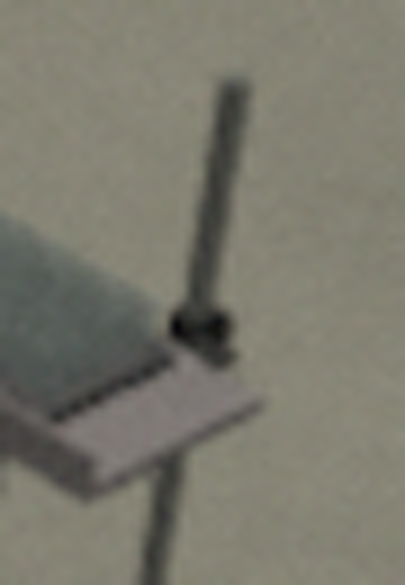

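Run:
```python
from pl import *
d=load('scene'); W=cloud(d)
for z in (225,230,235,240,245,250): print(z,np.round(proj(d,L(0,251,z))[:2],1),np.round(proj(d,L(20,246,z))[:2],1),np.round(proj(d,L(20,238,z))[:2],1))
for v in range(131,143): print(v,[ '%d/%d/%d'%tuple(np.nan_to_num(inv(W[v,u]))) for u in range(348,360)], d['image'][v,348:360].sum(-1)//3)
```

```text
225 [350.5 137.4] [354.2 140.8] [352.4 141.7]
230 [350.7 136.1] [354.4 139.5] [352.6 140.4]
235 [351.  134.7] [354.6 138.1] [352.9 139. ]
240 [351.2 133.4] [354.9 136.8] [353.1 137.7]
245 [351.4 132. ] [355.1 135.4] [353.3 136.3]
250 [351.6 130.7] [355.4 134. ] [353.6 134.9]
131 ['-247/546/4', '-252/558/-2', '-244/555/2', '0/248/249', '0/252/248', '5/250/252', '-233/568/2', '-231/571/2', '-232/579/-1', '-227/580/0', '-224/583/1', '-225/591/-2'] [130 128 112  64  66  80 115 127 128 125 126 130]
132 ['-245/544/1', '-244/549/0', '-240/552/0', '0/247/246', '3/249/247', '5/252/247', '-229/564/0', '-227/568/0', '-230/578/-4', '-220/572/2', '-222/581/-1', '-217/581/0'] [127 127 109  59  65  85 116 129 127 128 127 129]
133 ['-239/537/2', '-239/545/-1', '-7/254/235', '0/249/242', '3/249/243', '3/254/241', '-224/559/0', '-224/564/-1', '-220/566/0', '-213/564/4', '-216/574/-1', '-213/577/0'] [129 119  89  63  64  82 113 128 129 127 129 129]
134 ['-235/534/0', '-6/249/234', '-4/251/234', '0/251/237', '6/247/242', '6/252/240', '3/260/235', '5/263/235', '-220/567/-5', '-213/565/0', '-212/570/-2', 
[... 1146 characters left out ...]
 51  54  63 100 131 129 127]
140 ['23/211/244', '23/215/242', '22/221/239', '26/221/241', '27/224/240', '29/227/240', '28/232/238', '21/247/227', '-182/524/2', '-184/533/-2', '-180/535/-1', '-178/539/-1'] [ 58  94 123 120 100  73  60  82 114 126 126 130]
141 ['24/210/241', '23/216/238', '27/215/241', '30/217/242', '30/221/240', '32/224/240', '36/224/242', '39/225/243', '-177/519/2', '-175/522/2', '-174/527/0', '-172/532/0'] [107 110 122 119 118 106 107 114 117 127 128 129]
142 ['27/206/241', '28/210/240', '32/209/242', '33/214/241', '36/214/243', '38/217/242', '37/223/239', '43/220/243', '42/226/240', '44/227/241', '-169/522/0', '-167/526/0'] [120 121 119 117 120 121 118 122 117 123 128 125]
```

>>> {"fn": "carry_out", "kwargs": {"rows": [[[0,0,0],[0,0,0],0],[[0,0,0],[0,0,0],0],[[0,0,0],[0,0,0],0],[[0,0,0],[0,0,0],0],[[0,0,0],[0,0,0],0]]}}

```text
time: 18.77
position: [557.5, 14.6, 167.8]
orientation: [3.141, 0.0, 1.706]
contact_force: [0.5, -1.7, 4.8]
width: 0.004
```

>>> {"fn": "carry_out", "kwargs": {"rows": [[[0,0,0],[0,0,0],0],[[0,0,0],[0,0,0],0],[[0,0,0],[0,0,0],0],[[0,0,0],[0,0,0],0],[[0,0,0],[0,0,0],0]]}}

```text
time: 19.18
position: [557.5, 14.6, 167.8]
orientation: [3.141, 0.0, 1.706]
contact_force: [-0.3, -2.2, 5.0]
width: 0.005
```

```bash
python3 look.py l6
```

```text
t 19.18 pos [557.5  14.6 167.8] ori [3.141 0.    1.706] F [-0.3 -2.2  5. ] w 0.005 j [-0.02 -0.13  1.72 -0.    1.55 -1.73]
lift [  27.4 -113.7  167.8]
tray z 32 234.4 234.51
```

>>> {"fn": "carry_out", "kwargs": {"rows": [[[0,0,0],[0,0,0],0],[[0,0,-0.3],[0,0,0],0],[[0,0,-0.5],[0,0,0],0],[[0,0,-0.8],[0,0,0],0],[[0,0,-0.8],[0,0,0],0]]}}

```text
time: 19.65
position: [557.0, 14.9, 216.3]
orientation: [-3.141, -0.0, 1.706]
contact_force: [0.0, -0.4, 0.4]
width: 0.007
```

>>> {"fn": "carry_out", "kwargs": {"rows": [[[0,0,-1],[0,0,0],0],[[0,0,-1],[0,0,0],0],[[0,0,-1],[0,0,0],0],[[0,0,-0.5],[0,0,0],0],[[0,0,0],[0,0,0],0]]}}

```text
time: 20.07
position: [557.8, 14.8, 288.1]
orientation: [3.139, 0.0, 1.706]
contact_force: [0.3, -0.4, 0.3]
width: 0.005
```

```bash
python3 look.py l7; python3 -c "
from pl import *
st();plan(L(-40,-180,275),0.2,12,12,0.4)"
```

```text
t 20.07 pos [557.8  14.8 288.1] ori [3.139 0.    1.706] F [ 0.3 -0.4  0.3] w 0.005 j [-0.02 -0.15  1.54  0.    1.75 -1.73]
lift [  27.8 -113.6  288.1]
tray z 32 228.5 228.17
t 20.12 pos [557.6  14.8 286.2] ori [3.14  0.    1.706] F [ 0.5 -0.1  0. ] w 0.004 j [-0.02 -0.15  1.55  0.    1.74 -1.73]
lift [  27.6 -113.6  286.2]
n 12 max 0.39
[[-0.28, -0.28, 0.05], [0.0, -0.0, 0.04], 0.4]
[[-0.31, -0.24, 0.04], [0.0, -0.0, 0.04], 0.4]
[[-0.34, -0.2, 0.05], [0.0, -0.0, 0.04], 0.4]
[[-0.37, -0.15, 0.05], [0.0, -0.0, 0.04], 0.4]
[[-0.38, -0.11, 0.04], [0.0, -0.0, 0.04], 0.4]
[[-0.39, -0.06, 0.05], [0.0, -0.0, 0.04], 0.4]
[[-0.39, -0.02, 0.05], [0.0, -0.0, 0.04], 0.4]
[[-0.39, 0.04, 0.04], [0.0, -0.0, 0.04], 0.4]
[[-0.39, 0.09, 0.05], [0.0, -0.0, 0.04], 0.4]
[[-0.37, 0.14, 0.04], [0.0, -0.0, 0.04], 0.4]
[[-0.35, 0.18, 0.05], [0.0, -0.0, 0.04], 0.4]
[[-0.33, 0.22, 0.05], [0.0, -0.0, 0.04], 0.4]
```

>>> {"fn": "carry_out", "kwargs": {"rows": [[[-0.28,-0.28,0],[0,0,0.039],0.4],[[-0.31,-0.24,0],[0,0,0.039],0.4],[[-0.34,-0.2,0],[0,0,0.039],0.4],[[-0.37,-0.15,0],[0,0,0.039],0.4],[[-0.38,-0.11,0],[0,0,0.039],0.4]]}}

```text
time: 20.53
position: [533.2, -17.2, 283.8]
orientation: [-3.14, 0.001, 1.088]
contact_force: [-0.4, 0.6, -0.3]
width: 0.313
```

>>> {"fn": "carry_out", "kwargs": {"rows": [[[-0.39,-0.06,0],[0,0,0.039],0.4],[[-0.39,-0.02,0],[0,0,0.039],0.4],[[-0.39,0.04,0],[0,0,0.039],0.4],[[-0.39,0.09,0],[0,0,0.039],0.4],[[-0.37,0.14,0],[0,0,0.039],0.4]]}}

```text
time: 20.95
position: [510.1, -49.2, 283.9]
orientation: [-3.14, 0.002, 0.475]
contact_force: [0.5, 0.4, 0.7]
width: 0.395
```

>>> {"fn": "carry_out", "kwargs": {"rows": [[[-0.35,0.18,0],[0,0,0.039],0.4],[[-0.33,0.22,0],[0,0,0.039],0.4],[[0,0,0],[0,0,0],0.4]]}}

```text
time: 21.2
position: [500.8, -62.5, 284.1]
orientation: [-3.141, 0.002, 0.229]
contact_force: [-0.8, 0.1, -0.9]
width: 0.402
```

```bash
python3 look.py l8; python3 -c "
from pl import *
d=cap('wrist'); save(d,'pics/w12.png',s=1.5); W=cloud(d); Q=W.reshape(-1,3); Q=Q[~np.isnan(Q[:,0])]; q=np.stack([(Q-O)@ex,(Q-O)@ey,Q[:,2]],1)
m=(q[:,2]>262)&(q[:,2]<290)&(q[:,0]<-5)&(q[:,0]>-70)&(q[:,1]>-215)&(q[:,1]<-150); print(m.sum(),q[m].mean(0),np.median(q[m],0),q[m].min(0),q[m].max(0))
m=(q[:,2]>230)&(q[:,2]<252)&(q[:,0]<-5)&(q[:,0]>-70)&(q[:,1]>-165)&(q[:,1]<-125); print('bar',m.sum(),q[m].mean(0),np.median(q[m],0))
print([np.array(proj(d,L(-40,y,z))[:2])*1.5 for y,z in ((-180,277),(-180,243))])
"
```

```text
t 21.2 pos [500.8 -62.5 284.1] ori [-3.141e+00  2.000e-03  2.290e-01] F [-0.8  0.1 -0.9] w 0.402 j [-0.17 -0.26  1.65 -0.    1.76 -0.4 ]
lift [ -40.  -181.7  284.1]
tray z 28 226.6 226.4
295 [ -31.72906426 -176.47002271  275.5551    ] [ -31.74779054 -175.9994872   277.6129975 ] [ -37.24990841 -183.47336253  262.30489913] [ -25.83812861 -171.95968038  280.05614221]
bar 1161 [ -35.79060684 -144.69782443  241.99059427] [ -35.79743848 -144.48636243  242.0220939 ]
[array([386.79441084, 312.97193067]), array([387.09061727, 292.89142801])]
```

View pics/w12.png

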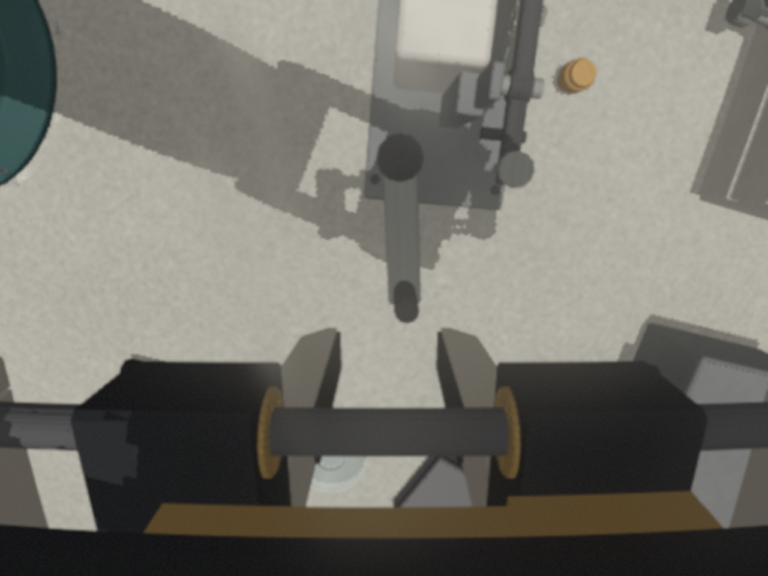

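View pics/l8.png

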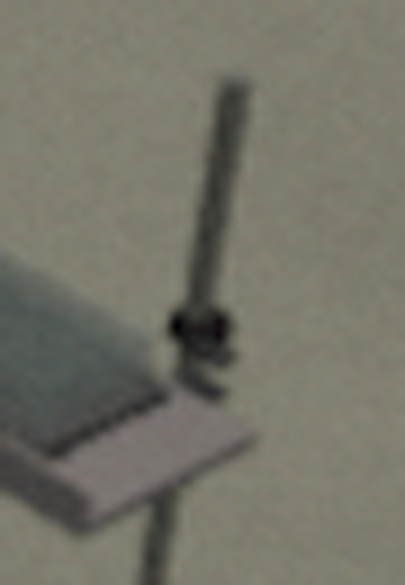

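```bash
python3 -c "
from pl import *
plan(L(-31,-179,218),0.307,5,5,0.4)"
```

```text
n 5 max 0.67
[[0.09, -0.01, 0.67], [-0.0, 0.0, -0.004], 0.4]
[[0.08, -0.02, 0.66], [-0.0, 0.0, -0.004], 0.4]
[[0.09, -0.01, 0.67], [-0.0, 0.0, -0.004], 0.4]
[[0.08, -0.01, 0.66], [-0.0, 0.0, -0.004], 0.4]
[[0.09, -0.0, 0.67], [-0.0, 0.0, -0.004], 0.4]
```

>>> {"fn": "carry_out", "kwargs": {"rows": [[[0.43,-0.05,0.3],[0,0,-0.02],0.4],[[0,0,0.75],[0,0,0],0.4],[[0,0,0.75],[0,0,0],0.4],[[0,0,0.75],[0,0,0],0.4],[[0,0,0.7],[0,0,0],0.4]]}}

```text
time: 21.72
position: [509.1, -58.7, 217.9]
orientation: [-3.141, 0.002, 0.299]
contact_force: [0.8, 0.3, 0.1]
width: 0.398
```

```bash
python3 -c "
from pl import *
st(); d=cap('wrist'); save(d,'pics/w13.png',s=1.5)"
```

```text
t 21.72 pos [509.1 -58.7 217.9] ori [-3.141e+00  2.000e-03  2.990e-01] F [0.8 0.3 0.1] w 0.398 j [-0.16 -0.25  1.74 -0.    1.65 -0.46]
lift [ -31.2 -179.2  217.9]
```

View pics/w13.png

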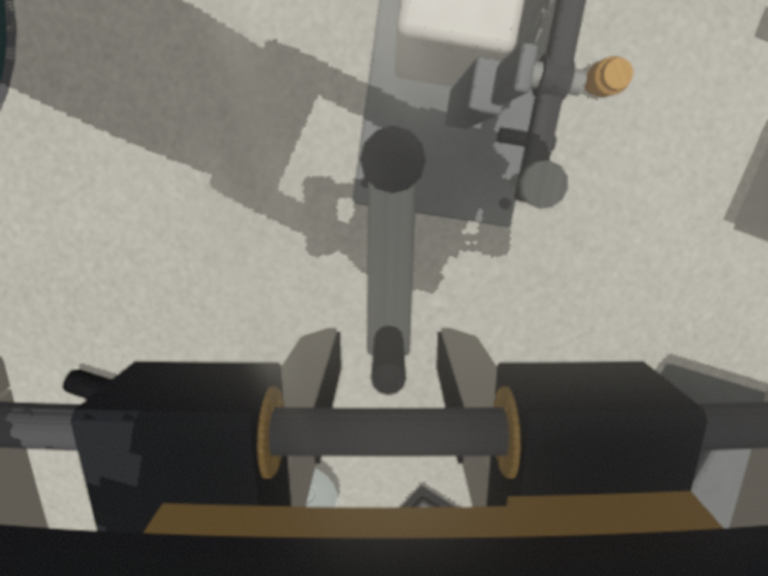

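>>> {"fn": "carry_out", "kwargs": {"rows": [[[0,0,0],[0,0,0],0.17],[[0,0,0],[0,0,0],0.17],[[0,0,0],[0,0,0],0.17],[[0,0,0],[0,0,0],0.17]], "force": 5}}

```text
time: 22.1
position: [509.9, -59.0, 221.5]
orientation: [3.141, -0.001, 0.299]
contact_force: [0.1, 0.0, -1.4]
width: 0.19
```

```bash
python3 -c "
from pl import *
st(); arc(1.41,-0.03,20,218,op=0.17)"
```

```text
t 22.1 pos [509.9 -59.  221.5] ori [ 3.141e+00 -1.000e-03  2.990e-01] F [ 0.1  0.  -1.4] w 0.19 j [-0.16 -0.25  1.73 -0.    1.65 -0.46]
lift [ -30.4 -179.6  221.5]
1.34 [[0.23, -0.04, 0.17], [0.0, -0.0, -0.026], 0.17]
1.27 [[0.26, -0.01, 0.0], [0.0, -0.0, -0.023], 0.17]
1.19 [[0.25, -0.01, 0.0], [0.0, -0.0, -0.022], 0.17]
1.12 [[0.25, -0.01, 0.0], [0.0, -0.0, -0.023], 0.17]
1.05 [[0.25, -0.01, 0.0], [0.0, -0.0, -0.023], 0.17]
0.98 [[0.25, -0.01, 0.0], [0.0, -0.0, -0.023], 0.17]
0.91 [[0.25, -0.0, 0.0], [0.0, -0.0, -0.023], 0.17]
0.83 [[0.26, -0.01, 0.0], [0.0, -0.0, -0.023], 0.17]
0.76 [[0.25, -0.01, 0.0], [0.0, -0.0, -0.023], 0.17]
0.69 [[0.25, -0.01, 0.01], [0.0, -0.0, -0.023], 0.17]
0.62 [[0.25, -0.01, -0.0], [0.0, -0.0, -0.023], 0.17]
0.55 [[0.25, -0.01, -0.0], [0.0, -0.0, -0.023], 0.17]
0.47 [[0.26, -0.01, -0.0], [0.0, -0.0, -0.023], 0.17]
0.4 [[0.25, -0.01, -0.0], [0.0, -0.0, -0.023], 0.17]
0.33 [[0.25, -0.01, -0.0], [0.0, -0.0, -0.022], 0.17]
0.26 [[0.25, -0.01, -0.0], [0.0, 0.0, -0.023], 0.17]
0.19 [[0.25, -0.01, -0.0], [0.0, 0.0, -0.023], 0.17]
0.11 [[0.25, -0.01, -0.0], [0.0, 0.0, -0.023], 0.17]
0.04 [[0.26, -0.01, -0.0], [0.0, 0.0, -0.023], 0.17]
-0.03 [[0.25, -0.01, -0.0], [0.0, 0.0, -0.023], 0.17]
```

>>> {"fn": "carry_out", "kwargs": {"rows": [[[0.23,-0.04,0.1],[0,0,-0.026],0.17],[[0.25,-0.01,0],[0,0,-0.023],0.17],[[0.25,-0.01,0],[0,0,-0.023],0.17],[[0.25,-0.01,0],[0,0,-0.023],0.17],[[0.25,-0.01,0],[0,0,-0.023],0.17]]}}

```text
time: 22.52
position: [531.4, -46.9, 219.2]
orientation: [3.141, -0.0, 0.673]
contact_force: [-0.7, -2.3, 1.5]
width: 0.171
```

>>> {"fn": "carry_out", "kwargs": {"rows": [[[0.25,-0.01,0],[0,0,-0.023],0.17],[[0.25,-0.01,0],[0,0,-0.023],0.17],[[0.25,-0.01,0],[0,0,-0.023],0.17],[[0.25,-0.01,0],[0,0,-0.023],0.17],[[0.25,-0.01,0],[0,0,-0.023],0.17]]}}

```text
time: 22.93
position: [547.8, -28.1, 219.2]
orientation: [3.141, -0.0, 1.034]
contact_force: [0.6, -1.4, -0.7]
width: 0.168
```

```bash
python3 -c "
from pl import *
st(); arc(0.69,-0.03,10,219,op=0.17)"
```

```text
t 22.93 pos [547.8 -28.1 219.2] ori [ 3.141 -0.     1.034] F [ 0.6 -1.4 -0.7] w 0.168 j [-0.1  -0.17  1.67 -0.    1.64 -1.13]
lift [  11.6 -154.6  219.2]
0.62 [[0.26, 0.01, 0.01], [0.0, 0.0, -0.021], 0.17]
0.55 [[0.25, -0.01, 0.0], [0.0, 0.0, -0.023], 0.17]
0.47 [[0.26, -0.01, 0.0], [0.0, 0.0, -0.023], 0.17]
0.4 [[0.25, -0.01, 0.0], [0.0, 0.0, -0.022], 0.17]
0.33 [[0.25, -0.01, 0.0], [0.0, 0.0, -0.023], 0.17]
0.26 [[0.25, -0.01, 0.0], [0.0, 0.0, -0.023], 0.17]
0.19 [[0.25, -0.01, 0.0], [0.0, 0.0, -0.023], 0.17]
0.11 [[0.26, -0.01, 0.0], [0.0, 0.0, -0.023], 0.17]
0.04 [[0.25, -0.01, 0.0], [0.0, 0.0, -0.023], 0.17]
-0.03 [[0.25, -0.01, -0.0], [0.0, 0.0, -0.023], 0.17]
```

>>> {"fn": "carry_out", "kwargs": {"rows": [[[0.25,0.01,0],[0,0,-0.022],0.17],[[0.25,-0.01,0],[0,0,-0.023],0.17],[[0.25,-0.01,0],[0,0,-0.023],0.17],[[0.25,-0.01,0],[0,0,-0.023],0.17],[[0.25,-0.01,0],[0,0,-0.023],0.17]]}}

```text
time: 23.35
position: [556.9, -4.9, 219.2]
orientation: [3.14, 0.0, 1.392]
contact_force: [1.0, -2.3, -0.5]
width: 0.169
```

>>> {"fn": "carry_out", "kwargs": {"rows": [[[0.25,-0.01,0],[0,0,-0.023],0.17],[[0.25,-0.01,0],[0,0,-0.023],0.17],[[0.25,-0.01,0],[0,0,-0.023],0.17],[[0.25,-0.01,0],[0,0,-0.023],0.17]]}}

```text
time: 23.68
position: [557.6, 15.1, 219.2]
orientation: [3.14, 0.001, 1.681]
contact_force: [0.5, -0.3, -0.2]
width: 0.169
```

```bash
python3 -c "
from pl import *
st(); d=cap('wrist'); save(d,'pics/w14.png',s=1.5)"
```

```text
t 23.68 pos [557.6  15.1 219.2] ori [3.140e+00 1.000e-03 1.681e+00] F [ 0.5 -0.3 -0.2] w 0.169 j [-0.02 -0.15  1.65 -0.    1.64 -1.7 ]
lift [  27.6 -113.3  219.2]
```

View pics/w14.png

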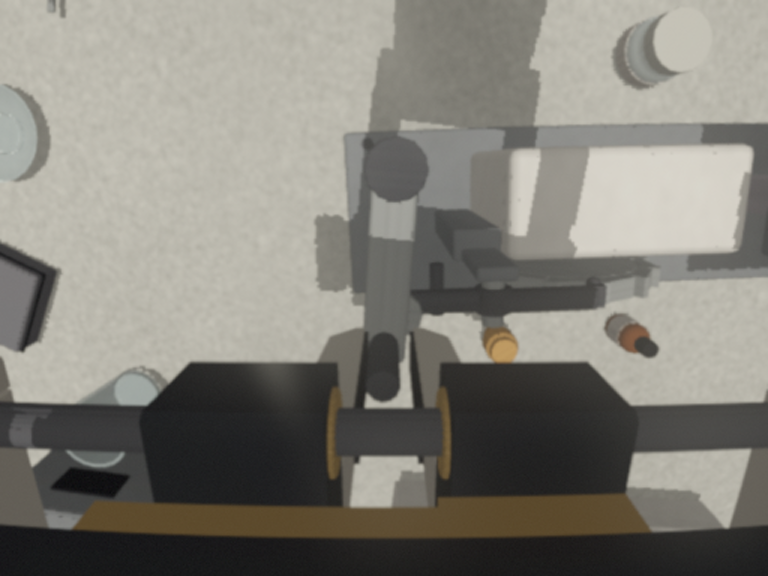

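>>> {"fn": "carry_out", "kwargs": {"rows": [[[0.15,0,0],[0,0,-0.008],0.17],[[0.1,0,0],[0,0,0],0.17],[[0,0,0],[0,0,0],0.17]]}}

```text
time: 23.98
position: [556.6, 20.2, 218.8]
orientation: [3.141, -0.0, 1.701]
contact_force: [0.6, -0.4, 0.2]
width: 0.17
```

>>> {"fn": "carry_out", "kwargs": {"rows": [[[0.08,0,0],[0,0,0],0.17],[[0,0,0],[0,0,0],0.17]]}}

```text
time: 24.15
position: [556.3, 21.7, 218.6]
orientation: [3.142, -0.0, 1.702]
contact_force: [0.4, 0.3, 0.7]
width: 0.17
```

```bash
python3 -c "
from pl import *
st(); d=cap('wrist'); save(d,'pics/w15.png',s=1.5)"
```

```text
t 24.15 pos [556.3  21.7 218.6] ori [ 3.142 -0.     1.702] F [0.4 0.3 0.7] w 0.17 j [-0.01 -0.15  1.65  0.    1.64 -1.71]
lift [  27.3 -106.6  218.6]
```

View pics/w15.png

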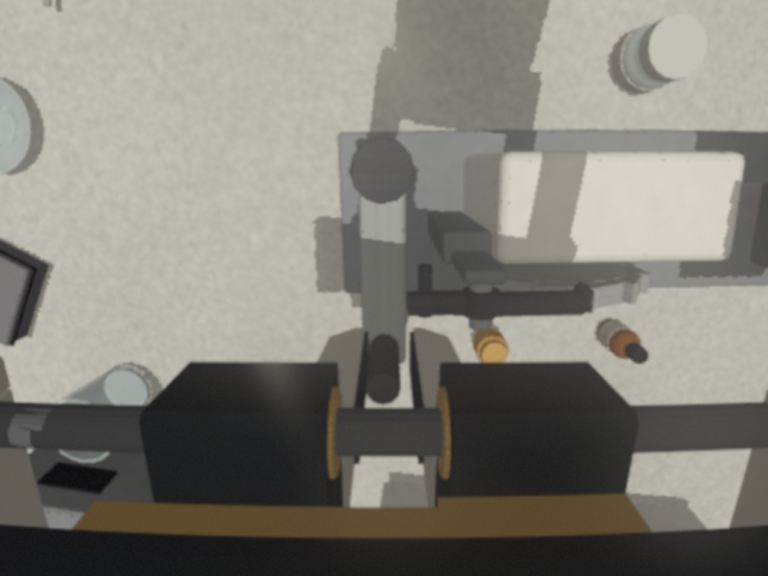

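>>> {"fn": "carry_out", "kwargs": {"rows": [[[0.05,0,0],[0,0,0],0.17],[[0.05,0,0],[0,0,0],0.17],[[0,0,0],[0,0,0],0.17]]}}

```text
time: 24.45
position: [556.2, 22.7, 218.5]
orientation: [3.142, 0.002, 1.702]
contact_force: [1.8, -8.5, 0.4]
width: 0.172
```

>>> {"fn": "carry_out", "kwargs": {"rows": [[[-0.1,0,0],[0,0,0],0.17],[[-0.04,0,0],[0,0,0],0.4],[[0,0,0],[0,0,0],0.4],[[0,0,0],[0,0,0],0.4],[[0,0,-0.4],[0,0,0],0.4]]}}

```text
time: 24.87
position: [556.0, 20.9, 225.3]
orientation: [-3.14, -0.0, 1.703]
contact_force: [-0.0, 0.1, -0.2]
width: 0.383
```

>>> {"fn": "carry_out", "kwargs": {"rows": [[[0,0,-0.9],[0,0,0],0.4],[[0,0,-0.9],[0,0,0],0.4],[[0,0,-0.9],[0,0,0],0.4],[[0,0,-0.9],[0,0,0],0.4],[[0,0,-0.9],[0,0,0],0.4]]}}

```text
time: 25.28
position: [556.3, 21.0, 318.2]
orientation: [3.141, -0.0, 1.703]
contact_force: [-0.9, -0.9, 0.7]
width: 0.397
```

>>> {"fn": "carry_out", "kwargs": {"rows": [[[-0.9,0,0],[0,0,0],0.4],[[-0.9,0,0],[0,0,0],0.4],[[-0.9,0,0],[0,0,0],0.4],[[0,0,0],[0,0,0],0.4]]}}

```text
time: 25.62
position: [563.7, -34.7, 317.0]
orientation: [3.142, 0.001, 1.701]
contact_force: [0.4, 0.6, -0.6]
width: 0.394
```

```bash
python3 look.py l9; python3 -c "
from pl import *
d=load('scene'); save(d,'pics/s16.png',(225,95,375,265),3.5)
d=cap('wrist'); save(d,'pics/w16.png',s=1.5); W=cloud(d); Q=W.reshape(-1,3); Q=Q[~np.isnan(Q[:,0])]; q=np.stack([(Q-O)@ex,(Q-O)@ey,Q[:,2]],1)
m=(q[:,2]>265)&(q[:,2]<284)&(q[:,0]<50)&(q[:,0]>10)&(q[:,1]>-135)&(q[:,1]<-85); print('peg',m.sum(),np.median(q[m],0))
for a,b in((-30,-20),(5,15)):
  m=(q[:,2]>232)&(q[:,2]<250)&(q[:,0]<b)&(q[:,0]>a)&(q[:,1]>-135)&(q[:,1]<-85); print('bar',m.sum(),np.median(q[m],0))
"
```

```text
t 25.62 pos [563.7 -34.7 317. ] ori [3.142e+00 1.000e-03 1.701e+00] F [ 0.4  0.6 -0.6] w 0.394 j [-0.11 -0.13  1.48 -0.    1.79 -1.81]
lift [  26.4 -163.4  317. ]
tray z 32 226.4 226.15
peg 227 [  28.16228292 -109.353796    277.69902337]
bar 237 [ -25.170796   -109.08638854  242.12096703]
bar 218 [   9.76331858 -109.07595487  242.02436022]
```

View pics/s16.png

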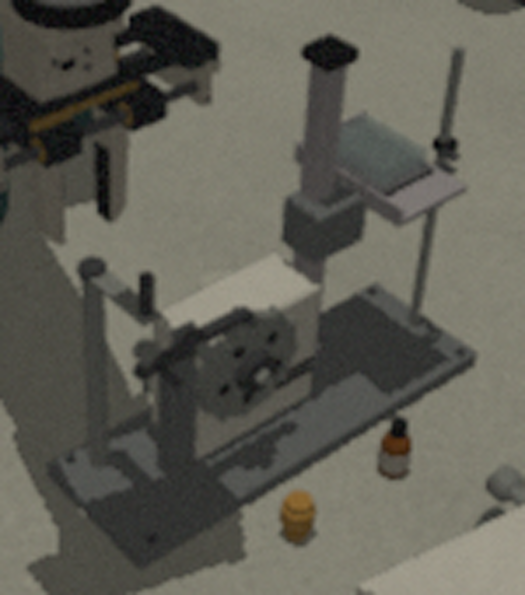

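View pics/w16.png

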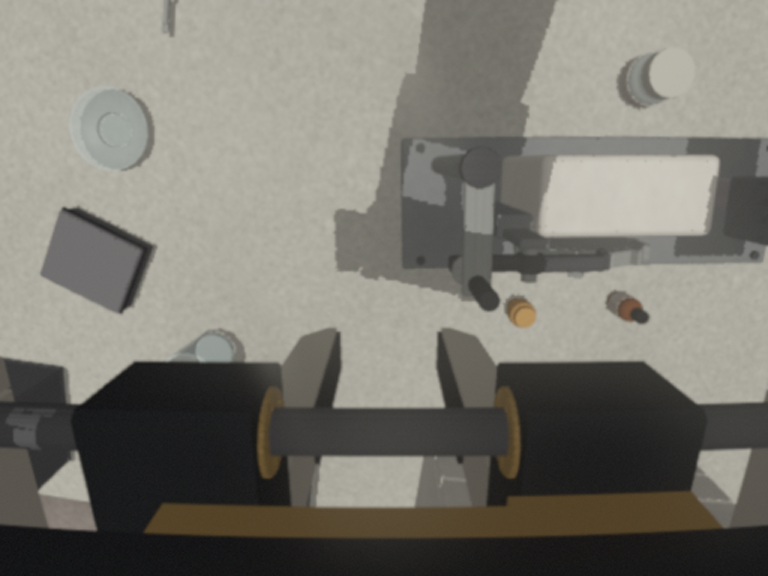

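Keeper is at about 0 rad, with bar and peg along the lift's x. The tray is steady at 226.4 (earlier 226.6), and the arm is clear of everything. I'm handing in.

```bash
python3 -c "
from pl import *
st(); print(ticket.hand_in())"
```

```text
t 25.72 pos [563.6 -32.8 316.9] ori [ 3.141 -0.     1.702] F [ 0.1  0.  -0.4] w 0.397 j [-0.1  -0.13  1.48  0.    1.79 -1.81]
lift [  26.5 -161.5  316.9]
the job is handed in; nothing more can be done
None
```

The tray is down at the marker clip, held by the pawl, and the keeper is back over the thumb screw. I handed in at 25.7 s; the hand-in gives no verdict.

- **Keeper opened:** I swung it to about 1.4 rad, read from the images.
- **Screw pressed:** I pressed it with the shut fingers about 7 mm down. The vertical force was about 5–6 N and at most about 7 N in all. The tray sank at about 6.8 mm/s.
- **Release:** I let go at about 45 mm of sink. The pawl caught the fourth tooth, at about 52 mm.
- **Keeper closed:** I swung it back until it met its stop, at about 8.5 N sideways.

**Last checks:**
- **Tray:** it read 226.6, then 226.4 mm about 4.4 s later, so it is at rest. The pointer is about 6 mm below the clip's edge, inside the 17.5 mm limit; the camera heights are good to about 2 mm.
- **Keeper:** the bar and peg lie along the lift's x to within about 0.01 rad.
- **Loose things:** in the last pictures the objective, bottle, jar, petri dish and slide box look undisturbed. I did not measure their positions again. The beaker and driver are only partly in view there.
- **Arm:** it was clear of everything, with no contact force.

**What disagreed:** both cameras, and the contact with the screw, put the real fingertips about 31 mm behind the stated TCP. On the opening swing the tips were therefore only at the top of the peg, and the tool felt about 5 N upward there. I allowed for the offset when pressing the screw and closing the keeper. I could read the pawl angle only from the tray staying at rest, not directly.

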